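# Nest the washed scoops on the storage hook

### The job

The washed measuring scoops are dry: put the set of three away, nested, on the storage hook of the hook stand. The largest already hangs near the hook's tip, so push it back along the hook until it bears on the stop collar; then hang the medium one from the drying rack in front of it and push it home into the largest, and then the small one into the medium, pressing each till you feel it bear firmly against the stop but gently, because the collar is only lightly clamped. Leave all three hanging nested on the hook, drop nothing, and leave the spatula and the other bench things alone.

Things in the scene. Friction and masses are not known exactly. Their poses are not given: they have to be found in the camera images.
- scoop_large: Large stainless scoop: round cup on a flat handle 30 mm wide, 8 mm thick. Origin: mid-plane of the handle, 16 mm below its top end, on the hook's centre line when it hangs. z up the handle, y across it, x square to it towards the cup's base. Starts on the storage hook, 22 to 32 mm along it from hook_tip. A scoop hung freely leans about 7 degrees, handle square to the bar.
- large_slot (a point): Centre of the hanging slot in the large scoop's handle, 8 mm below its origin. All scoops and the spatula have this slot: 14 mm wide, roof-shaped top, bottom end 20 mm below the origin. The 8 mm bar's centre may lie in it from z = 0 (hanging, bar in the roof) to z = -16 mm.
- large_mouth (a point): Centre of the large cup's mouth, (-4, 0, -110) mm in its frame, flush with the handle's front. Outside 92 mm across the rim, tapering to 82 at the flat base, 28 mm deep, wall and floor 4 mm; base outside at x = +24 mm. The cup opens to -x, towards the hook's tip. About 170 g.
- scoop_medium: Medium scoop: same handle, slot, depth, wall and frame as the large one, same distance to the cup; cup 81 mm across the rim, 71 at the base, about 140 g. Starts on one of the rack's pegs. Fully home, its handle lies flat on the large one's: its origin at (-8, 0, 0) mm in the large scoop's frame, with 2 to 3 mm play round the cup.
- scoop_small: Small scoop: as the medium but 70 mm across the rim, 60 at the base, about 110 g. Starts on one of the rack's pegs. Fully home, its origin is at (-8, 0, 0) mm in the medium scoop's frame.
- medium_mouth (a point): Centre of the medium cup's mouth, (-4, 0, -110) mm in its frame.
- small_mouth (a point): Centre of the small cup's mouth, (-4, 0, -110) mm in its frame.
- stand: Storage hook stand, fixed: base plate 185 x 130 x 10 mm, upright 22 mm wide, 214 mm tall, front face at x = +72 mm, and one round 8 mm bar (the hook) from it towards -x. Origin on the bench under the hook, z up. The bar is straight in the plane y = 0 and rises 7 degrees to its tip. A dark stop collar, 28 mm across, is clamped on it, with a thumbscrew on top and an 8 mm thick rubber buffer in front.
- hook_tip (a point): On the bar's centre line where the straight part ends, (-78, 0, 215) mm in the stand's frame; a nose turns up from it, ending 7 mm further out and 8 mm higher. The buffer's front face is somewhere 64 to 118 mm along the bar from here, set by hand: find it by feel. The rubber gives 1 mm for 3 N; the clamp slips a little above 15 N. A scoop slides on the bar with 0.3 to 1 N.
- rack: Drying rack, fixed: drip tray 170 x 370 x 18 mm, rail along y at x = +55, z = 204 mm on two end posts. Origin under the tray's centre, z up. Three pegs like the hook (8 mm bars to -x, rising 7 degrees, same nose) at y = -115, 0, +115 mm, from the rail to tips at x = -35, z = 215 mm. Medium, small and spatula hang one on each, any order, 28 to 32 mm in from the tip, cup bases to the rail.
- spatula: Flat stainless weighing spatula 44 mm wide, 158 mm long, no cup; handle, slot and origin as the scoops'. Bystander on the third peg: leave it there.
- spray_bottle: Small clear bottle with white cap, 44 mm across, 135 mm tall; origin under its base. Bystander.
- slide_box: Grey box for slides, 90 x 75 x 34 mm; origin under its centre. Bystander.
- tube_rack: Green rack with capped sample tubes, 70 x 200 x 102 mm; origin under its centre. Bystander.
Not all that is in view belongs to the job. Leave any orange look-alike of the scoop_small alone.

How it is judged:
On the way, in this order (a step that is already met when the one before it is completed fails the run):
1. the largest scoop is pressed against the stop collar (more than 3 N) while the other two are still off the hook (x of scoop_large in the frame of stand between -0.021 and 0.042 m and y of scoop_large in the frame of stand between -0.006 and 0.006 m and z of scoop_large in the frame of stand between 0.198 and 0.212 m and angle between the y axis of scoop_large and the y axis of stand, either way round below 0.12 rad and angle between scoop_large's own z axis and vertical below 0.3 rad and contact force between scoop_large and stand above 3 N and distance between each of scoop_medium, scoop_small and scoop_large above 0.05 m), for 0.1 s.
2. the medium scoop is nested in the largest and pressed home, the push reaching the collar (more than 3 N), the small one still off the hook (x of scoop_large in the frame of stand between -0.021 and 0.042 m and y of scoop_large in the frame of stand between -0.006 and 0.006 m and z of scoop_large in the frame of stand between 0.198 and 0.212 m and angle between the y axis of scoop_large and the y axis of stand, either way round below 0.12 rad and angle between scoop_large's own z axis and vertical below 0.3 rad and x of scoop_medium in the frame of scoop_large between -0.0105 and -0.006 m and y of scoop_medium in the frame of scoop_large between -0.006 and 0.006 m and z of scoop_medium in the frame of scoop_large between -0.006 and 0.006 m and x of medium_mouth in the frame of scoop_large between -0.018 and -0.008 m and y of medium_mouth in the frame of scoop_large between -0.006 and 0.006 m and z of medium_mouth in the frame of scoop_large between -0.116 and -0.104 m and angle between the y axis of scoop_medium and the y axis of scoop_large, either way round below 0.1 rad and contact force between scoop_large and stand above 3 N and contact force between scoop_medium and scoop_large above 3 N and distance between scoop_small and scoop_medium above 0.05 m), for 0.1 s.
3. the small scoop is nested in the medium one and pressed home, the push reaching the collar (more than 3 N) (x of scoop_large in the frame of stand between -0.021 and 0.042 m and y of scoop_large in the frame of stand between -0.006 and 0.006 m and z of scoop_large in the frame of stand between 0.198 and 0.212 m and angle between the y axis of scoop_large and the y axis of stand, either way round below 0.12 rad and angle between scoop_large's own z axis and vertical below 0.3 rad and x of scoop_medium in the frame of scoop_large between -0.0105 and -0.006 m and y of scoop_medium in the frame of scoop_large between -0.006 and 0.006 m and z of scoop_medium in the frame of scoop_large between -0.006 and 0.006 m and x of medium_mouth in the frame of scoop_large between -0.018 and -0.008 m and y of medium_mouth in the frame of scoop_large between -0.006 and 0.006 m and z of medium_mouth in the frame of scoop_large between -0.116 and -0.104 m and angle between the y axis of scoop_medium and the y axis of scoop_large, either way round below 0.1 rad and x of scoop_small in the frame of scoop_medium between -0.0105 and -0.006 m and y of scoop_small in the frame of scoop_medium between -0.006 and 0.006 m and z of scoop_small in the frame of scoop_medium between -0.006 and 0.006 m and x of small_mouth in the frame of scoop_medium between -0.018 and -0.008 m and y of small_mouth in the frame of scoop_medium between -0.006 and 0.006 m and z of small_mouth in the frame of scoop_medium between -0.116 and -0.104 m and angle between the y axis of scoop_small and the y axis of scoop_medium, either way round below 0.1 rad and contact force between scoop_large and stand above 3 N and contact force between scoop_medium and scoop_large above 3 N and contact force between scoop_small and scoop_medium above 3 N), for 0.1 s.
At the end, for the whole second after the job is handed in: All three scoops hang at rest on the storage hook, squarely: the largest where it was pressed against the collar, the medium nested in it and the small in the medium, each handle flush (within 2 mm) on the one behind and centred within 6 mm; nothing held (x of scoop_large in the frame of stand between -0.021 and 0.042 m and y of scoop_large in the frame of stand between -0.006 and 0.006 m and z of scoop_large in the frame of stand between 0.198 and 0.212 m and angle between the y axis of scoop_large and the y axis of stand, either way round below 0.12 rad and angle between scoop_large's own z axis and vertical below 0.3 rad and x of scoop_medium in the frame of scoop_large between -0.0105 and -0.006 m and y of scoop_medium in the frame of scoop_large between -0.006 and 0.006 m and z of scoop_medium in the frame of scoop_large between -0.006 and 0.006 m and x of medium_mouth in the frame of scoop_large between -0.018 and -0.008 m and y of medium_mouth in the frame of scoop_large between -0.006 and 0.006 m and z of medium_mouth in the frame of scoop_large between -0.116 and -0.104 m and angle between the y axis of scoop_medium and the y axis of scoop_large, either way round below 0.1 rad and x of scoop_small in the frame of scoop_medium between -0.0105 and -0.006 m and y of scoop_small in the frame of scoop_medium between -0.006 and 0.006 m and z of scoop_small in the frame of scoop_medium between -0.006 and 0.006 m and x of small_mouth in the frame of scoop_medium between -0.018 and -0.008 m and y of small_mouth in the frame of scoop_medium between -0.006 and 0.006 m and z of small_mouth in the frame of scoop_medium between -0.116 and -0.104 m and angle between the y axis of scoop_small and the y axis of scoop_medium, either way round below 0.1 rad and linear speed of each of scoop_large, scoop_medium, scoop_small below 0.02 m/s); the robot touches nothing.
It fails at once if the largest scoop is pressed on the stand (collar or hook) with more than 15 N, or another scoop is banged on the stand with more than 30 N (contact force between scoop_large and stand above 15 N or contact force between any of scoop_medium, scoop_small and stand above 30 N).
It fails at once if one scoop is pressed on another with more than 15 N (contact force between any of scoop_medium, scoop_small and scoop_large above 15 N or contact force between scoop_small and scoop_medium above 15 N).
It fails at once if the robot knocks the stand with more than 20 N (contact force between the arm and stand above 20 N).
It fails at once if a scoop is dropped (height (world z) of any of scoop_large, scoop_medium, scoop_small below 0.12 m).
It fails at once if a bystander is disturbed: spatula moved more than 30 mm, spray bottle, slide box or tube rack more than 20 mm or the bottle tipped (distance of spatula from where it was at the start of the episode above 0.03 m or distance of any of spray_bottle, slide_box, tube_rack from where it was at the start of the episode above 0.02 m or angle between spray_bottle's own z axis and vertical above 0.3 rad).
It also fails if it takes over 72 s, if anything falls off the work surface, if the arm or the gripper's body presses on something with over 40 N, if the wrist force passes 120 N, or if a joint passes its speed limit or range.

### The arm

A 6-joint arm with a two-finger parallel gripper is mounted at the origin on the work surface. World frame = base frame: x ahead of the robot, y to its left, z up, the work surface at z = 0. Lengths are in m, angles in rad, forces in N, time in s.
With the tool pointing down it reaches from about 0.275 to 0.825 m from the base axis. Payload 5.2 kg.
Tool frame: the origin (TCP) lies on the centre line of the jaws, within the pads' length; the fingertips stand 14 mm ahead of it and the grasp point (between the pads) lies 5 mm behind it (robot.tip_extent is the distance from the TCP to the fingertips, in m); z points along the fingers, y is the direction in which the jaws open and shut (so a half turn about z gives the same grasp; the last joint's range is limited). The gripper opens to 93 mm and grips with 3 to 60 N. Pads are 15 mm wide; open, the fingers measure 128 mm over their backs; the gripper's body (75 mm by 188 mm) begins 65 mm behind the grasp point.
Start: joints at [1.079, 0.259, 1.535, -0, 1.348, -0.203], TCP at [0.157, 0.527, 0.197] pointing down, gripper open.
Joint ranges: [-3.14, 3.14], [-0.91, 2.08], [0.19, 2.58], [-1.22, 4.36], [0.22, 2.71], [-3.12, 3.12]. Speed limits (rad/s): [2.57, 2.57, 3.14, 3.14, 3.14, 3.14].

### API

Orientations are given as a unit quaternion [w, x, y, z].
In Python, from bench import robot gives the robot as it stands.
- The arm moves only by the tool send_rows, never from a script. Its argument "motion" is one flat list of numbers, 7 for each row, row after row: the opening, from -1 (shut) to 1 (fully open), then the shift along the tool's x, y, z in mm, then the turn, a rotation vector about the tool's x, y, z in rad. A call has 1 to 20 rows; each row shifts and turns the commanded pose from where the row before left it, along the tool's axes as they then stand; what a row does not reach is not made up. A row lasts 1/12 s, in which the tool goes at most 41.7 mm and 7.16 degrees, less where a joint would pass 70% of its speed; a pose out of reach is approached as far as the arm can. A call with a gripper value outside its range is refused whole. The fingers move at their own pace and stop on an object; "newtons" is the grip in N (left out, the last holds). Time passes only in rows, so rows that do not move let the fingers close. It gives the time, the measured TCP pose, the force and the opening at its end, in the units of the state.
- robot.read_state(): the state, without advancing time (a new reading comes with each control period).
- robot.snapshot(name): name is "scene" or "side" or "wrist"; returns the picture (480x640x3 uint8, red, green, blue); there is no depth.
- robot.camera_params(name): a dict with "camera_matrix" (3x3 intrinsics, pixels), "cam_to_world" (4x4, takes a point from camera to world coordinates). Camera axes: x right, y up, looking along -z (the intrinsics and any distortion apply to the point x, -y, -z); pixel columns grow to the right and rows downward; lengths in m; the calibration is good to about 2 mm. The wrist camera is an equidistant fisheye: a pixel r from the principal point sees the ray r / f radians off the axis. A picture is of the moment at which its call begins: read the wrist's pose just before it. camera_params takes no time and is no camera call; for the wrist camera it gives the pose at the moment of the call.
- robot.finish_job(): hands the job in, once; it reports no verdict.
The state is a dict: "clock": time; "joint_positions": joint angles; "joint_vel": joint speeds; "tau": joint torques, N m; "tcp_pos": TCP position; "eef_rot": TCP orientation; "ft_force": force on the tool from outside, world axes, zero at the start; "moment": the same for the moment, N m; "opening": finger opening in m.
Only numpy, scipy, OpenCV 4.12 (cv2) and the standard library are available. Lean on these libraries where they do the work, as an engineer would, in place of code of your own. Each camera call takes 0.05 s, during which the arm holds its last target. There are 200 camera calls.

## Working session

There is one attempt and no reset: what is moved stays moved. The work goes in short steps, Python scripts to look and compute and a tool call to move; the robot and the scene stay as the last step left them, time stands still between calls to the robot, and variables do not carry over. Pictures are saved under pics/ and viewed, about 8 in all and at most 12, crops included, and the job is handed in when it is done.

Besides the shell and the picture viewer there is one more tool, called after ">>>" as a command line: name --argument value ..., lists and objects as JSON in quotes. send_rows: Moves the arm, as the interface text tells. Its arguments: {"type":"object","properties":{"motion":{"type":"array","items":{"type":"number"}},"newtons":{"type":"number"}},"required":["motion"]}

```bash
mkdir -p pics; ls; python3 - <<'E'
from bench import robot
import cv2,numpy as np
s=robot.read_state(); print(s)
for n in ("scene","side"):
    im=robot.snapshot(n); cv2.imwrite(f"pics/{n}0.png",im[:,:,::-1]); p=robot.camera_params(n); print(n,np.round(p["camera_matrix"],1).tolist(),np.round(p["cam_to_world"],4).tolist(), [k for k in p])
E
```

```text
pics
{'clock': 0.0, 'joint_positions': array([ 1.07919525e+00,  2.59329718e-01,  1.53602926e+00, -1.20356681e-05,
        1.34797557e+00, -2.02790167e-01]), 'joint_vel': array([ 3.03556062e-04,  6.37772888e-04, -4.70994125e-05,  1.07186969e-03,
       -1.50608622e-03,  1.74924756e-03]), 'tau': array([-1.38636329e-03, -4.37303030e+01, -2.84009457e+01,  7.19833863e-02,
        4.10395302e-02, -9.41250551e-05]), 'tcp_pos': array([0.15635805, 0.52673155, 0.19624647]), 'eef_rot': array([-2.90832481e-04,  1.43902721e-01,  9.89591455e-01, -8.20974736e-04]), 'ft_force': array([-0.31823494, -0.02891425,  0.16526642]), 'moment': array([ 0.00308366, -0.01927933,  0.00795955]), 'opening': 0.09281775710282471}
scene [[490.8, 0.0, 318.1], [0.0, 490.8, 238.1], [0.0, 0.0, 1.0]] [[0.5339, -0.6239, 0.5707, 1.1474], [0.8456, 0.394, -0.3603, -0.3794], [-0.0001, 0.6749, 0.7379, 0.9572], [0.0, 0.0, 0.0, 1.0]] ['camera_matrix', 'cam_to_world']
side [[449.6, 0.0, 321.1], [0.0, 449.6, 240.4], [0.0, 0.0, 1.0]] [[0.9997, 0.0115, -0.0211, 0.4774], [-0.0233, 0.6821, -0.7309, -0.73], [0.0059, 0.7311, 0.6822, 0.816], [0.0, 0.0, 0.0, 1.0]] ['camera_matrix', 'cam_to_world']
```

View pics/scene0.png

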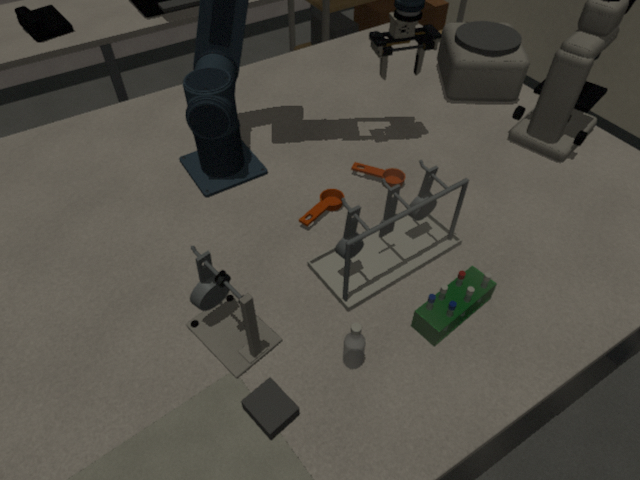

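View pics/side0.png

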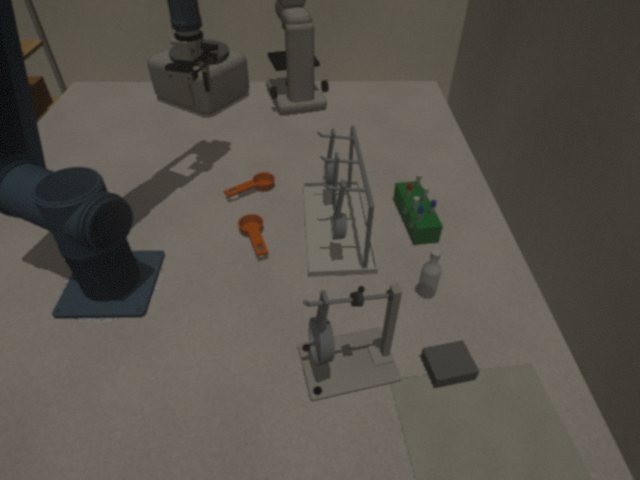

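```bash
cat > h.py <<'E'
import cv2,numpy as np
from bench import robot
def crop(im,x0,x1,y0,y1,s,g=0.6):
    c=im[y0:y1,x0:x1].astype(float); c=np.clip((c-c.min())/(np.percentile(c,99.5)-c.min()),0,1)**g*255
    c=cv2.resize(c.astype(np.uint8),None,fx=s,fy=s,interpolation=cv2.INTER_CUBIC)
    for k in range(x0-x0%20+20,x1,20): 
        cv2.line(c,(int((k-x0)*s),0),(int((k-x0)*s),6),(0,0,255),1); cv2.putText(c,str(k),(int((k-x0)*s)-10,16),0,.35,(0,0,255),1)
    for k in range(y0-y0%20+20,y1,20): 
        cv2.line(c,(0,int((k-y0)*s)),(6,int((k-y0)*s)),(0,0,255),1); cv2.putText(c,str(k),(7,int((k-y0)*s)+4),0,.35,(0,0,255),1)
    return c
def hcat(*a):
    H=max(i.shape[0] for i in a)
    return np.hstack([cv2.copyMakeBorder(i,0,H-i.shape[0],0,2,cv2.BORDER_CONSTANT) for i in a])
def ray(p,uv,fish=False):
    K=p["camera_matrix"];T=p["cam_to_world"]
    x=(uv[0]-K[0,2])/K[0,0];y=(uv[1]-K[1,2])/K[1,1]
    if fish:
        r=np.hypot(x,y); k=np.sin(r)/r if r>1e-9 else 1; d=np.array([x*k,-y*k,-np.cos(r)])
    else: d=np.array([x,-y,-1.])
    d=T[:3,:3]@d; return T[:3,3],d/np.linalg.norm(d)
def onz(p,uv,z,fish=False):
    o,d=ray(p,uv,fish); return o+d*(z-o[2])/d[2]
def tri(*rs):
    A=0;b=0
    for o,d in rs: M=np.eye(3)-np.outer(d,d);A=A+M;b=b+M@o
    X=np.linalg.solve(A,b); return X,[np.linalg.norm((np.eye(3)-np.outer(d,d))@(X-o)) for o,d in rs]
def proj(p,X,fish=False):
    K=p["camera_matrix"];T=p["cam_to_world"]; c=T[:3,:3].T@(np.asarray(X)-T[:3,3]); c=np.array([c[0],-c[1],-c[2]])
    if fish:
        r=np.hypot(c[0],c[1]);t=np.arctan2(r,c[2]);v=c[:2]/r*t
    else: v=c[:2]/c[2]
    return K[:2,:2]@v+K[:2,2]
E
python3 - <<'E'
from h import *
a=cv2.imread("pics/scene0.png");b=cv2.imread("pics/side0.png")
cv2.imwrite("pics/c1.png",hcat(crop(a,185,285,240,380,4),crop(b,300,399,280,400,4)))
cv2.imwrite("pics/c2.png",hcat(crop(a,305,470,155,310,3.2),crop(b,300,380,120,275,3.2)))
E
```

```text
(no output)
```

View pics/c1.png

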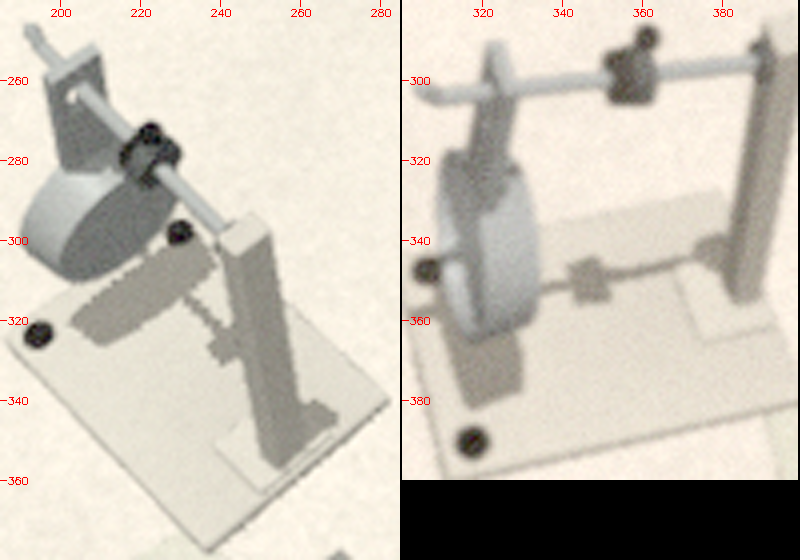

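View pics/c2.png

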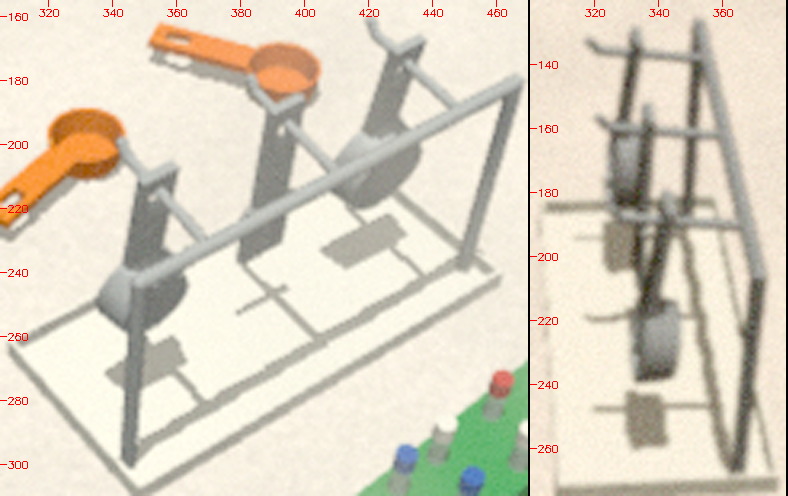

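```bash
python3 - <<'E'
from h import *
S=robot.camera_params("scene");D=robot.camera_params("side")
def T(n,a,b):
    X,e=tri(ray(S,a),ray(D,b)); print(n,np.round(X*1000,1),np.round(np.array(e)*1000,1)); return X
print("stand corners z10", [np.round(onz(S,u,.01)*1000,1).tolist() for u in [(187,326),(236.5,376.5),(282,340)]],[np.round(onz(D,u,.01)*1000,1).tolist() for u in [(311,398.5),(399,380)]])
T("hooknose",(192.5,249),(304.5,302));T("hook straight end",(196.5,253),(308.5,304.3))
T("bar at upright",(239.5,296),(389,295.5)); T("collar",(222,278),(357,299))
T("large handle top",(204,254),(323.5,291)) 
print("rack corners z18",[np.round(onz(S,u,.018)*1000,1).tolist() for u in [(308,264),(348,307.5),(461,242)]],[np.round(onz(D,u,.018)*1000,1).tolist() for u in [(308,272),(376,270)]])
T("rail near",(348,243),(370.5,207)); T("rail far",(466,180),(353,126))
T("peg near tip",(342,200),(325.5,186.5))
T("peg far tip",(420,161),(319,134))
for n,l,r,z in(("near",(335,247),(363,241),.1),("far",(408,175),(437,165),.1)):
    a=onz(S,l,z);b=onz(S,r,z);print(n,np.linalg.norm(a-b)*1000, a*1000,b*1000)
E
```

```text
stand corners z10 [[483.7, -308.9, 10.0], [653.9, -268.6, 10.0], [629.0, -146.0, 10.0]] [[472.7, -308.4, 10.0], [646.6, -273.0, 10.0]]
hooknose [ 465.1 -245.3  218.8] [2. 2.]
hook straight end [ 471.3 -241.5  209. ] [1.1 1.1]
bar at upright [ 612.1 -216.7  203.9] [2. 2.]
collar [ 555.2 -225.6  204.8] [0.8 0.8]
large handle top [ 498.2 -232.3  229.7] [3.2 3.2]
rack corners z18 [[480.9, 11.7, 18.0], [640.1, 22.0, 18.0], [628.8, 383.1, 18.0]] [[467.8, 13.3, 18.0], [633.1, 17.0, 18.0]]
rail near [606.7  35.1 200.1] [0.3 0.3]
rail far [594.4 376.9 206.7] [1.2 1.2]
peg near tip [509.6  85.  219.8] [0.3 0.3]
peg far tip [499.2 315.  221.2] [1.5 1.5]
near 68.97764106967585 [529.03478298  57.46262616 100.        ] [548.54101381 123.62471445 100.        ]
far 94.55275431341711 [419.05883898 365.56612014 100.        ] [428.67912349 459.62819259 100.        ]
```

The spatula is on the middle peg (scene 392,195). The near cup (scene 347,245) measures about 69 mm across and the far one (scene 420,168) is clearly bigger. So near is the small scoop and far is the medium one, and the orange pieces on the bench are look-alikes. I'll approach the hook and take a close look.

```bash
cat >> h.py <<'E'
from scipy.spatial.transform import Rotation as R
def frame(yaw):  # columns x_h (down-bar, to stop), y_h, z_h
    return R.from_euler('z',yaw,degrees=True).as_matrix()@R.from_euler('y',7,degrees=True).as_matrix()
def tool(yaw):
    H=frame(yaw); return np.column_stack([-H[:,0],H[:,1],-H[:,2]])
def go(P,yaw,pos=None,q=None):
    s=robot.read_state(); p=s["tcp_pos"] if pos is None else np.array(pos); q=s["eef_rot"] if q is None else q
    Rc=R.from_quat(np.roll(q,-1)).as_matrix(); Rt=tool(yaw)
    print("pos",np.round(p*1000,1),"rot",np.round(R.from_matrix(Rc.T@Rt).as_rotvec(),4),"then shift mm",np.round(Rt.T@(np.array(P)-p)*1000,1),"shift in current axes",np.round(Rc.T@(np.array(P)-p)*1000,1))
TIP=np.array([.4713,-.2415,.215]);SY=11.5
def st(a,u,b=0): return TIP+frame(SY)@(np.array([a,b,u])/1000)
E
python3 - <<'E'
from h import *
go(st(10,100),SY)
E
```

```text
pos [156.4 526.8 196.3] rot [ 0.0284  0.119  -0.489 ] then shift mm [-162.  -815.6 -137.5] shift in current axes [-540.2 -636.5 -115.9]
```

>>> send_rows --motion '[-0.7,0,0,-30,0,0,0,-0.7,0,0,-30,0,0,0,-0.7,0,0,-30,0,0,0,-0.7,0,0,-30,0,0,0,-0.7,0,0,0,0.0057,0.0238,-0.0978,-0.7,0,0,0,0.0057,0.0238,-0.0978,-0.7,0,0,0,0.0057,0.0238,-0.0978,-0.7,0,0,0,0.0057,0.0238,-0.0978,-0.7,0,0,0,0.0057,0.0238,-0.0978,-0.7,0,0,0,0,0,0]'

```text
clock: 0.93
tcp_pos: [0.1573, 0.5271, 0.316]
eef_rot: [-0.061, -0.101, 0.993, -0.006]
ft_force: [0.4, -0.7, -0.6]
opening: 0.0308
```

```bash
python3 - <<'E'
from h import *
go(st(10,100),SY)
E
```

```text
pos [157.3 527.1 316. ] rot [-0.0003 -0.0008  0.0023] then shift mm [-175.6 -815.8  -18.5] shift in current axes [-173.7 -816.2  -18.5]
```

>>> send_rows --motion '[-0.7,-7,-34,-1,0,0,0,-0.7,-7,-34,-1,0,0,0,-0.7,-7,-34,-1,0,0,0,-0.7,-7,-34,-1,0,0,0,-0.7,-7,-34,-1,0,0,0,-0.7,-7,-34,-1,0,0,0,-0.7,-7,-34,-1,0,0,0,-0.7,-7,-34,-1,0,0,0,-0.7,-7,-34,-1,0,0,0,-0.7,-7,-34,-1,0,0,0,-0.7,-7,-34,-1,0,0,0,-0.7,-7,-34,-1,0,0,0,-0.7,-7,-34,-1,0,0,0,-0.7,-7,-34,-1,0,0,0,-0.7,-7,-34,-1,0,0,0,-0.7,-7,-34,-1,0,0,0,-0.7,-7,-34,-1,0,0,0,-0.7,-7,-34,-1,0,0,0,-0.7,-7,-34,-1,0,0,0,-0.7,-7,-34,-1,0,0,0]'

```text
clock: 2.6
tcp_pos: [0.4309, -0.1125, 0.3191]
eef_rot: [-0.06, -0.098, 0.993, -0.006]
ft_force: [0.3, 0.9, 1.0]
opening: 0.0138
```

>>> send_rows --motion '[-0.7,-8,-34,0,0,0,0,-0.7,-8,-34,0,0,0,0,-0.7,-8,-34,0,0,0,0,-0.7,-8,-34,0,0,0,0,-0.7,0,0,0,0,0,0,-0.7,0,0,0,0,0,0]'

```text
clock: 3.1
tcp_pos: [0.4889, -0.2389, 0.3137]
eef_rot: [-0.061, -0.098, 0.993, -0.005]
ft_force: [0.1, -0.2, -0.3]
opening: 0.0145
```

```bash
python3 - <<'E'
from h import *
go(st(10,100),SY)
p=robot.camera_params("wrist"); im=robot.snapshot("wrist"); print(np.round(p["camera_matrix"],1).tolist()); T=p["cam_to_world"]; s=robot.read_state()
Rt=R.from_quat(np.roll(s["eef_rot"],-1)).as_matrix(); print("cam in tool",np.round(Rt.T@(T[:3,3]-s["tcp_pos"])*1000,1),np.round(Rt.T@T[:3,:3],3).tolist())
np.save("p1.npy",p); cv2.imwrite("pics/w1raw.png",im[:,:,::-1]); c=im[:,:,::-1]
cv2.imwrite("pics/w1.png",crop(c,0,640,0,480,1.25))
E
```

```text
pos [ 488.9 -238.9  313.7] rot [ 0.003  -0.0008 -0.0043] then shift mm [-4.4  1.   0.1] shift in current axes [-4.4  1.   0.1]
[[371.6, 0.0, 314.1], [0.0, 371.6, 242.1], [0.0, 0.0, 1.0]]
cam in tool [  77.8   -0.6 -187.4] [[-0.0, 0.96, 0.28], [1.0, 0.001, -0.0], [-0.0, 0.28, -0.96]]
```

View pics/w1.png

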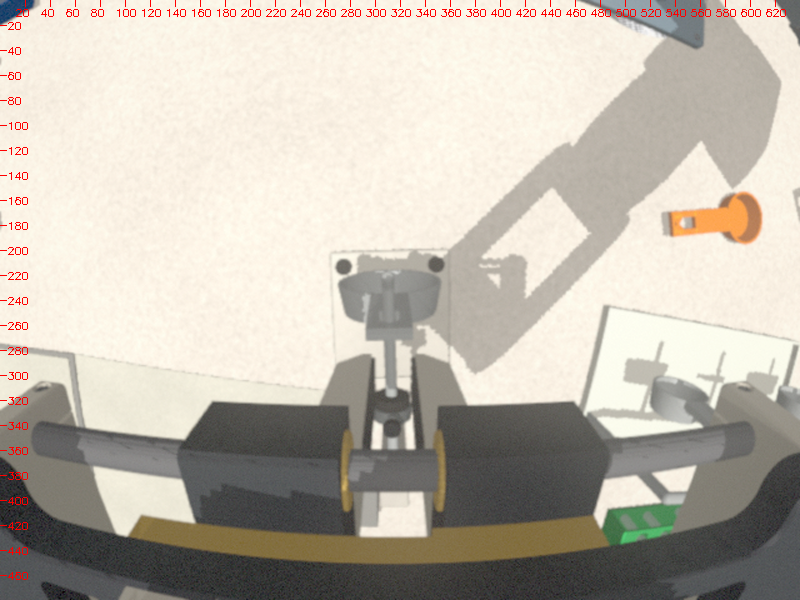

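The large scoop hangs on the hook right under the fingers. The hook bar runs along column ~312 (rows 220–310), almost parallel to the tool axis, with the collar at about (313,318). I'll enlarge this to get the lateral offset.

```bash
python3 - <<'E'
from h import *
a=cv2.imread("pics/w1raw.png"); cv2.imwrite("pics/w1c.png",crop(a,260,370,205,340,4.4,.8))
g=cv2.cvtColor(a,6)
for r in (272,276,280,284,290,296): print(r,g[r,300:328].tolist())
E
```

```text
272 [124, 126, 129, 132, 132, 131, 118, 95, 84, 85, 87, 86, 87, 86, 88, 94, 115, 135, 141, 142, 139, 120, 102, 97, 100, 102, 100, 100]
276 [183, 184, 185, 186, 183, 180, 159, 114, 86, 80, 84, 87, 91, 85, 82, 89, 123, 167, 180, 177, 168, 159, 156, 154, 143, 128, 118, 119]
280 [185, 182, 183, 183, 182, 180, 163, 124, 92, 80, 84, 87, 90, 88, 85, 87, 120, 168, 179, 182, 182, 180, 182, 183, 180, 179, 181, 172]
284 [183, 181, 182, 182, 183, 180, 162, 123, 87, 82, 84, 85, 89, 86, 86, 88, 119, 168, 180, 179, 179, 180, 180, 178, 180, 179, 182, 179]
290 [131, 167, 178, 181, 182, 179, 169, 139, 97, 80, 84, 84, 88, 88, 82, 85, 106, 145, 172, 178, 179, 178, 181, 180, 180, 181, 180, 171]
296 [129, 166, 177, 181, 180, 178, 176, 156, 105, 80, 83, 85, 88, 90, 86, 84, 98, 136, 167, 177, 176, 176, 175, 176, 175, 178, 177, 168]
```

View pics/w1c.png

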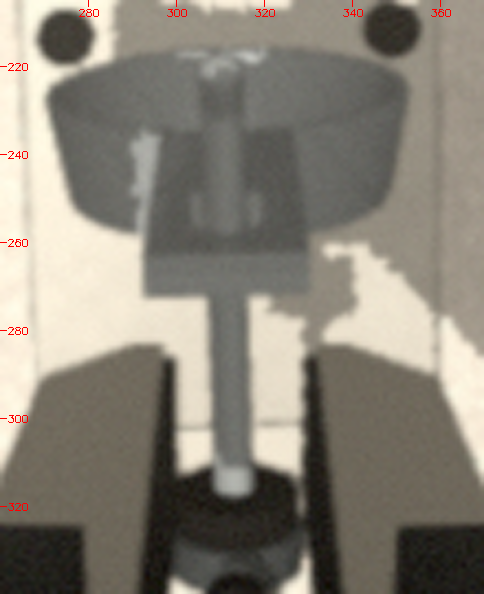

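```bash
python3 - <<'E'
from h import *
p=np.load("p1.npy",allow_pickle=True).item()
H=frame(SY)
def pl(uv,u):
    o,d=ray(p,uv,True); n=H[:,2]; t=((TIP-o)@n+u/1000)/(d@n); return np.round((o+t*d-TIP)@H*1000,1)
for n,uv,u in (("bar280",(311.4,280),0),("bar296",(312.1,296),0),("nose",(310,219),8),("buf",(313,317),4),("top front",(311.5,262),16),("top back",(311.5,272),16),("finger mid",(314.5,285),86)): print(n,pl(uv,u))
s=robot.read_state();print("tcp",np.round((s["tcp_pos"]-TIP)@H*1000,1))
E
```

```text
bar280 [44.9 -2.3 -0. ]
bar296 [59.7 -1.8 -0. ]
nose [-9.  -3.1  8. ]
buf [77.8 -1.1  4. ]
top front [23.4 -2.1 16. ]
top back [31.7 -2.1 16. ]
finger mid [13.2 -0.  86. ]
tcp [  5.5   0.3 100.8]
```

```bash
cat >> h.py <<'E'
TIP=TIP+frame(11.5)[:,1]*-.0029; SY=12.8
def rel():
    s=robot.read_state(); H=frame(SY); print("t",round(s["clock"],2),"tcp in hook (a,b,u)",np.round((s["tcp_pos"]-TIP)@H*1000,1),"F hook",np.round(s["ft_force"]@H,2),"op",round(s["opening"]*1000,1))
E
python3 - <<'E'
from h import *
go(st(8,2),SY)
E
```

```text
pos [ 488.7 -237.7  314.4] rot [ 0.0054 -0.     -0.0251] then shift mm [-2.4 -2.7 98.8] shift in current axes [-2.5 -3.2 98.8]
```

>>> send_rows --motion '[-0.7,0,0,0,0.0054,0,-0.025,-0.7,-2,-2.7,24,0,0,0,-0.7,0,0,25,0,0,0,-0.7,0,0,25,0,0,0,-0.7,0,0,15,0,0,0,-0.7,0,0,10,0,0,0,-0.7,0,0,0,0,0,0,-0.7,0,0,0,0,0,0]'

```text
clock: 3.82
tcp_pos: [0.48, -0.2421, 0.2175]
eef_rot: [-0.06, -0.113, 0.992, -0.008]
ft_force: [-0.4, 0.2, 0.1]
opening: 0.0138
```

```bash
python3 - <<'E'
from h import *
rel(); go(st(8,2),SY)
im=robot.snapshot("wrist"); a=im[:,:,::-1]; cv2.imwrite("pics/w2.png",crop(a,250,380,190,340,4,.8)); rel()
E
```

```text
t 3.82 tcp in hook (a,b,u) [8.  0.4 3.5] F hook [-0.34  0.31  0.11] op 13.8
pos [ 480.  -242.1  217.5] rot [-0.0023  0.0015  0.0036] then shift mm [ 0.  -0.4  1.5] shift in current axes [ 0.  -0.4  1.5]
t 3.87 tcp in hook (a,b,u) [ 8.4 -0.2  4.2] F hook [-0.24 -0.69 -0.26] op 13.8
```

View pics/w2.png

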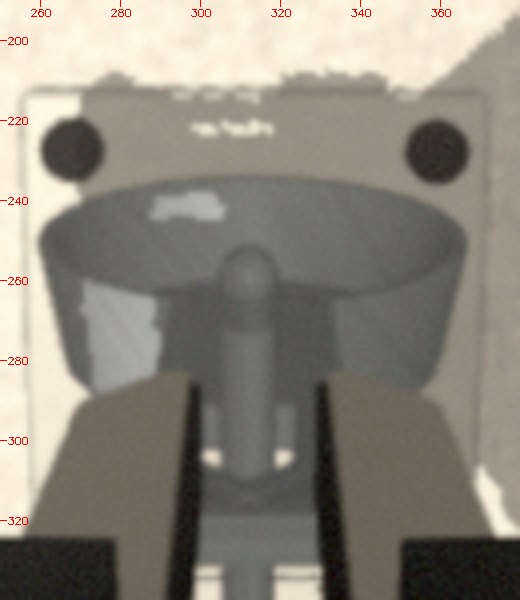

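The fingers straddle the bar with a clear gap and the large handle is right in front of them. The bar sits at column 312 against a finger mid of 314.5, about 1.2 mm off. I'll correct for that and start the push.

>>> send_rows --motion '[-0.7,0,-1.2,2,0,0,0,-0.7,-3,0,0,0,0,0,-0.7,-3,0,0,0,0,0,-0.7,-2,0,0,0,0,0,-0.7,-2,0,0,0,0,0,-0.7,-2,0,0,0,0,0,-0.7,-3,0,0,0,0,0,-0.7,-3,0,0,0,0,0,-0.7,-3,0,0,0,0,0,-0.7,-3,0,0,0,0,0,-0.7,-3,0,0,0,0,0,-0.7,-3,0,0,0,0,0,-0.7,-3,0,0,0,0,0,-0.7,-3,0,0,0,0,0,-0.7,-3,0,0,0,0,0,-0.7,-3,0,0,0,0,0,-0.7,-2,0,0,0,0,0,-0.7,-2,0,0,0,0,0,-0.7,0,0,0,0,0,0,-0.7,0,0,0,0,0,0]'

```text
clock: 5.53
tcp_pos: [0.5245, -0.2338, 0.209]
eef_rot: [-0.06, -0.113, 0.992, -0.007]
ft_force: [-0.2, -0.1, 1.0]
opening: 0.0136
```

```bash
echo 'TIP=TIP+frame(SY)[:,1]*-.0012'>>h.py; python3 - <<'E'
from h import *
rel()
E
```

```text
t 5.53 tcp in hook (a,b,u) [54.  -0.2  0.6] F hook [-0.32 -0.06  0.99] op 13.6
```

>>> send_rows --motion '[-0.7,-2,0,0,0,0,0,-0.7,-2,0,0,0,0,0,-0.7,-1,0,0,0,0,0,-0.7,0,0,0,0,0,0]'

```text
clock: 5.87
tcp_pos: [0.5295, -0.2327, 0.2085]
eef_rot: [-0.06, -0.113, 0.992, -0.007]
ft_force: [-0.8, -0.2, 0.1]
opening: 0.014
```

>>> send_rows --motion '[-0.7,-1,0,0,0,0,0,-0.7,-1,0,0,0,0,0,-0.7,0,0,0,0,0,0]'

```text
clock: 6.12
tcp_pos: [0.5313, -0.2323, 0.2082]
eef_rot: [-0.06, -0.113, 0.992, -0.007]
ft_force: [-0.6, -0.7, -0.4]
opening: 0.0139
```

>>> send_rows --motion '[-0.7,-1,0,0,0,0,0,-0.7,-1,0,0,0,0,0,-0.7,0,0,0,0,0,0]'

```text
clock: 6.37
tcp_pos: [0.5333, -0.2318, 0.208]
eef_rot: [-0.06, -0.113, 0.992, -0.007]
ft_force: [0.6, 0.4, -0.2]
opening: 0.014
```

>>> send_rows --motion '[-0.7,-1,0,0,0,0,0,-0.7,-1,0,0,0,0,0,-0.7,0,0,0,0,0,0]'

```text
clock: 6.62
tcp_pos: [0.5352, -0.2313, 0.2077]
eef_rot: [-0.06, -0.113, 0.992, -0.007]
ft_force: [-0.2, -0.2, 0.1]
opening: 0.0139
```

>>> send_rows --motion '[-0.7,-1,0,0,0,0,0,-0.7,-1,0,0,0,0,0,-0.7,0,0,0,0,0,0]'

```text
clock: 6.87
tcp_pos: [0.5372, -0.2309, 0.2075]
eef_rot: [-0.06, -0.113, 0.992, -0.007]
ft_force: [0.4, -0.2, -0.8]
opening: 0.0138
```

```bash
python3 - <<'E'
from h import *
a=robot.snapshot("wrist")[:,:,::-1];b=robot.snapshot("side")[:,:,::-1]; cv2.imwrite("pics/w3.png",hcat(crop(a,250,380,190,340,3.4,.8),crop(b,300,399,250,380,3.4)));rel()
E
```

```text
t 6.97 tcp in hook (a,b,u) [66.9 -0.2  0.7] F hook [-0.06  0.24 -0.44] op 14.2
```

View pics/w3.png

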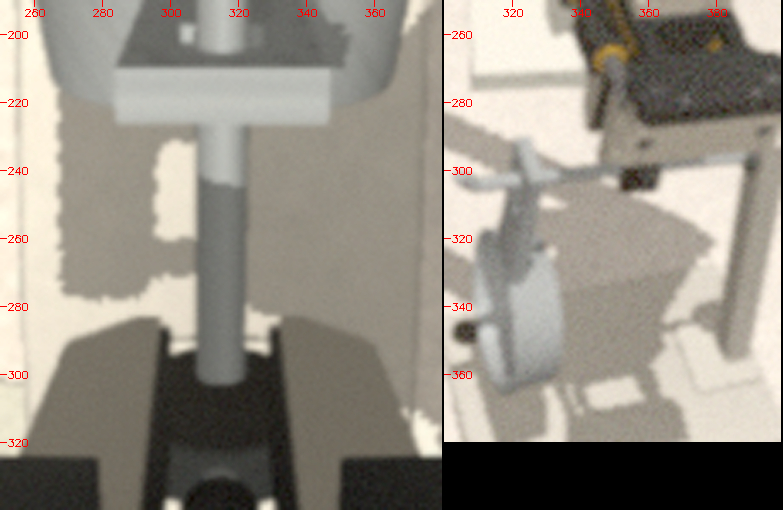

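The fingers passed above the handle and the scoop didn't move: its handle is still at the same spot (wrist rows 208–226) while the fingers are at the collar. So the tips are higher than I assumed. I'll check the tip geometry against the views.

```bash
python3 - <<'E'
from h import *
print("tip_extent",robot.tip_extent)
s=robot.read_state(); Rt=R.from_quat(np.roll(s["eef_rot"],-1)).as_matrix()
D=robot.camera_params("side");W=robot.camera_params("wrist")
for z in (-30,-20,-10,0,14):
    for y in(-7,7):
        X=s["tcp_pos"]+Rt@np.array([7.5,y,z])/1000; print(z,y,"side",np.round(proj(D,X),1),"wrist",np.round(proj(W,X,True),1))
b=robot.snapshot("side")[:,:,::-1]; a=robot.snapshot("scene")[:,:,::-1]
cv2.imwrite("pics/s4.png",hcat(crop(b,310,410,215,315,3.9),crop(a,190,290,190,310,3.9)))
E
```

```text
tip_extent 0.014
-30 -7 side [346.5 291.9] wrist [297.5 291.9]
-30 7 side [344.1 285.8] wrist [327.7 292. ]
-20 -7 side [345.5 295.9] wrist [298.4 283.7]
-20 7 side [343.2 289.8] wrist [327.  283.7]
-10 -7 side [344.6 299.8] wrist [299.1 276.2]
-10 7 side [342.3 293.7] wrist [326.3 276.2]
0 -7 side [343.7 303.6] wrist [299.8 269.4]
0 7 side [341.4 297.5] wrist [325.8 269.4]
14 -7 side [342.4 308.9] wrist [300.7 260.8]
14 7 side [340.2 302.8] wrist [325.  260.9]
```

View pics/s4.png

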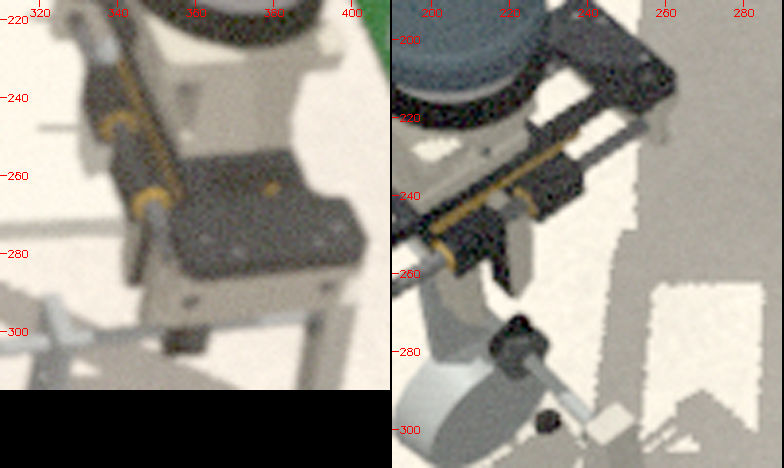

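```bash
python3 - <<'E'
from h import *
S=robot.camera_params("scene");D=robot.camera_params("side");s=robot.read_state();Rt=R.from_quat(np.roll(s["eef_rot"],-1)).as_matrix()
for a,b in(((223,264),(345,288)),((221.5,265.5),(343,288)),((217,264),(345,288))):
    X,e=tri(ray(S,a),ray(D,b)); print(np.round(X*1000,1),np.round(np.array(e)*1000,1),"in tool",np.round(Rt.T@(X-s["tcp_pos"])*1000,1))
for z in(-40,-20,0,14): print(z,[np.round(proj(S,s["tcp_pos"]+Rt@np.array([x,y,z])/1000),0).tolist() for x,y in((-7.5,-7),(-7.5,-24),(-7.5,7),(-7.5,24))],[np.round(proj(D,s["tcp_pos"]+Rt@np.array([x,y,z])/1000),0).tolist() for x,y in((-7.5,-24),(7.5,-24))])
rel()
E
```

```text
[ 534.7 -211.8  217.9] [0.4 0.4] in tool [ -0.8  19.1 -10.6]
[ 532.6 -213.3  216. ] [2.3 2.3] in tool [ 1.4 18.2 -8.4]
[ 534.6 -222.2  227.3] [1.5 1.5] in tool [  2.7   9.  -19.6]
-40 [[213.0, 265.0], [206.0, 270.0], [219.0, 261.0], [226.0, 256.0]] [[359.0, 295.0], [350.0, 296.0]]
-20 [[214.0, 271.0], [207.0, 276.0], [220.0, 267.0], [227.0, 262.0]] [[357.0, 303.0], [348.0, 304.0]]
0 [[215.0, 277.0], [208.0, 282.0], [220.0, 273.0], [227.0, 268.0]] [[355.0, 310.0], [346.0, 311.0]]
14 [[215.0, 281.0], [208.0, 286.0], [221.0, 277.0], [228.0, 272.0]] [[353.0, 315.0], [345.0, 317.0]]
t 7.07 tcp in hook (a,b,u) [66.9 -0.2  0.7] F hook [-0.1   0.09  0.04] op 13.6
```

The views agree (wrist −22, side ≈ −23, scene ≈ −20): the visible fingertips are about 22 mm behind the reported TCP, not 14 mm ahead of it. From here on I use tip = TCP − 22 mm. I'll back off along the bar, go down properly and push.

>>> send_rows --motion '[-0.7,10,0,0,0,0,0,-0.7,16,0,0,0,0,0,-0.7,16,0,0,0,0,0,-0.7,12,0,0,0,0,0,-0.7,6,0,0,0,0,0,-0.7,0,0,0,0,0,0,-0.7,0,0,8,0,0,0,-0.7,0,0,12,0,0,0,-0.7,0,0,10,0,0,0,-0.7,0,0,5,0,0,0,-0.7,0,0,0,0,0,0,-0.7,0,0,0,0,0,0]'

```text
clock: 8.07
tcp_pos: [0.4749, -0.2451, 0.1795]
eef_rot: [-0.06, -0.113, 0.992, -0.007]
ft_force: [0.6, -0.6, 1.0]
opening: 0.014
```

```bash
python3 - <<'E'
from h import *
rel();p=robot.camera_params("wrist")
a=robot.snapshot("wrist")[:,:,::-1];b=robot.snapshot("side")[:,:,::-1]; cv2.imwrite("pics/w5.png",hcat(crop(a,250,380,190,340,3.4,.8),crop(b,290,389,240,370,3.4)));rel()
E
```

```text
t 8.07 tcp in hook (a,b,u) [  7.1  -0.2 -34.9] F hook [ 0.34 -0.69  1.07] op 14.0
t 8.17 tcp in hook (a,b,u) [  7.3  -0.6 -34. ] F hook [-0.23 -0.19 -0.59] op 13.9
```

View pics/w5.png

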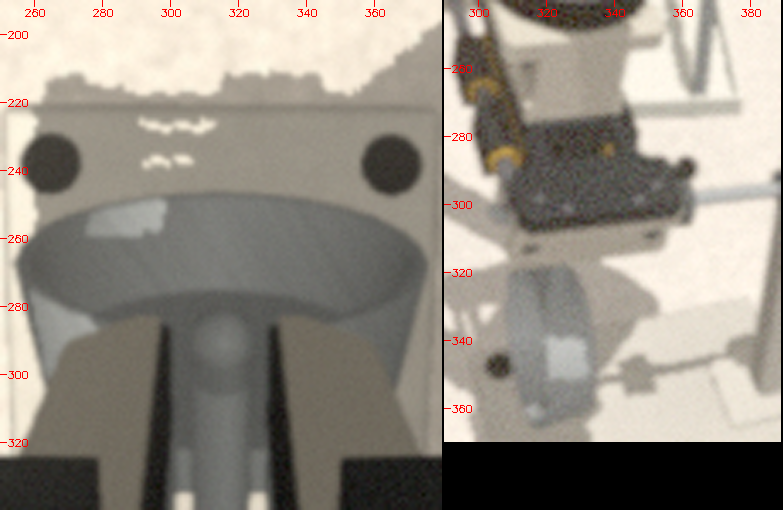

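>>> send_rows --motion '[-0.7,-3,0,0,0,0,0,-0.7,-2,0,0,0,0,0,-0.7,-2,0,0,0,0,0,-0.7,-2,0,0,0,0,0,-0.7,-2,0,0,0,0,0,-0.7,-2,0,0,0,0,0,-0.7,-2,0,0,0,0,0,-0.7,-2,0,0,0,0,0]'

```text
clock: 8.83
tcp_pos: [0.4915, -0.2415, 0.178]
eef_rot: [-0.06, -0.113, 0.992, -0.007]
ft_force: [-0.9, 0.3, -0.0]
opening: 0.0142
```

```bash
python3 - <<'E'
from h import *
rel()
E
```

```text
t 8.83 tcp in hook (a,b,u) [ 24.1  -0.3 -34.3] F hook [-0.81  0.46 -0.13] op 14.2
```

>>> send_rows --motion '[-0.7,-3,0,0,0,0,0,-0.7,-3,0,0,0,0,0,-0.7,-3,0,0,0,0,0,-0.7,-3,0,0,0,0,0,-0.7,-3,0,0,0,0,0,-0.7,-3,0,0,0,0,0,-0.7,-3,0,0,0,0,0,-0.7,-3,0,0,0,0,0,-0.7,-3,0,0,0,0,0,-0.7,-3,0,0,0,0,0,-0.7,-2,0,0,0,0,0,-0.7,-2,0,0,0,0,0,-0.7,0,0,0,0,0,0]'

```text
clock: 9.92
tcp_pos: [0.5246, -0.2337, 0.1737]
eef_rot: [-0.06, -0.113, 0.992, -0.007]
ft_force: [-0.1, -0.4, 0.1]
opening: 0.0137
```

```bash
python3 - <<'E'
from h import *
rel();p=robot.camera_params("wrist");g=cv2.cvtColor(robot.snapshot("wrist"),7); cv2.imwrite("pics/w6.png",g); rel()
H=frame(SY)
for a in (27.5,74): print(a,"large rim top px row if there",np.round(proj(p,TIP+H@np.array([a-4,0,-64])/1000,True),1))
for r in range(215,300,6): print(r,g[r,300:330:3].tolist())
E
```

```text
t 9.92 tcp in hook (a,b,u) [ 58.4  -0.1 -34.4] F hook [-0.19 -0.35  0.1 ] op 13.7
t 9.97 tcp in hook (a,b,u) [ 58.2  -0.1 -34.4] F hook [ 0.37 -0.59 -1.05] op 13.9
27.5 large rim top px row if there [313.5 208.8]
74 large rim top px row if there [313.2 281.3]
215 [201, 202, 131, 131, 144, 156, 144, 126, 99, 117]
221 [120, 117, 107, 131, 143, 154, 145, 125, 98, 116]
227 [186, 193, 127, 130, 143, 153, 146, 126, 102, 112]
233 [115, 115, 108, 129, 143, 154, 143, 125, 101, 115]
239 [114, 110, 107, 129, 142, 152, 143, 124, 101, 112]
245 [92, 91, 99, 129, 141, 150, 144, 121, 93, 93]
251 [92, 93, 97, 128, 143, 150, 140, 123, 89, 91]
257 [90, 90, 87, 121, 138, 149, 141, 121, 87, 89]
263 [89, 92, 78, 81, 84, 89, 89, 83, 79, 88]
269 [89, 85, 76, 81, 86, 88, 89, 82, 77, 85]
275 [67, 69, 70, 80, 86, 87, 88, 80, 66, 68]
281 [66, 69, 68, 81, 85, 88, 89, 79, 65, 64]
287 [53, 69, 69, 79, 85, 88, 87, 77, 65, 62]
293 [52, 66, 67, 78, 84, 88, 85, 76, 63, 66]
299 [51, 67, 67, 79, 86, 88, 87, 77, 67, 62]
```

The bar is now bare where the handle used to be, and the cup shows from row ~243, so the large scoop is moving. I'll continue in small steps to the stop.

>>> send_rows --motion '[-0.7,-1,0,0,0,0,0,-0.7,-1,0,0,0,0,0,-0.7,0,0,0,0,0,0]'

```text
clock: 10.22
tcp_pos: [0.5262, -0.2334, 0.1736]
eef_rot: [-0.06, -0.113, 0.992, -0.007]
ft_force: [0.5, 0.0, -0.2]
opening: 0.0138
```

>>> send_rows --motion '[-0.7,-1,0,0,0,0,0,-0.7,-1,0,0,0,0,0,-0.7,0,0,0,0,0,0]'

```text
clock: 10.47
tcp_pos: [0.5275, -0.2331, 0.1735]
eef_rot: [-0.061, -0.113, 0.992, -0.007]
ft_force: [-3.0, -0.1, 2.3]
opening: 0.014
```

>>> send_rows --motion '[-0.7,-1,0,0,0,0,0,-0.7,0,0,0,0,0,0,-0.7,0,0,0,0,0,0]'

```text
clock: 10.72
tcp_pos: [0.5282, -0.233, 0.1734]
eef_rot: [-0.061, -0.112, 0.992, -0.007]
ft_force: [-5.3, -0.6, 2.0]
opening: 0.0141
```

```bash
python3 - <<'E'
from h import *
rel()
E
```

```text
t 10.72 tcp in hook (a,b,u) [ 62.1  -0.2 -34.3] F hook [-5.48  0.6   1.38] op 14.1
```

>>> send_rows --motion '[-0.7,-0.5,0,0,0,0,0,-0.7,0,0,0,0,0,0,-0.7,0,0,0,0,0,0,-0.7,0,0,0,0,0,0]'

```text
clock: 11.05
tcp_pos: [0.5284, -0.2329, 0.1734]
eef_rot: [-0.061, -0.112, 0.992, -0.007]
ft_force: [-6.4, -0.9, 2.4]
opening: 0.0139
```

>>> send_rows --motion '[-0.7,2,0,0,0,0,0,-0.7,4,0,0,0,0,0,-0.7,6,0,0,0,0,0,-0.7,8,0,0,0,0,0,-0.7,0,0,-15,0,0,0,-0.7,0,0,-30,0,0,0,-0.7,0,0,-35,0,0,0,-0.7,0,0,-35,0,0,0,-0.7,0,0,-20,0,0,0,0,0,0,0,0,0,0.1,0,0,0,0,0,0,0.087,0,0,0,0,0,0,0]'

```text
clock: 12.05
tcp_pos: [0.526, -0.2335, 0.3103]
eef_rot: [-0.058, -0.018, 0.998, -0.013]
ft_force: [0.1, -0.4, -0.5]
opening: 0.0298
```

```bash
cat >> h.py <<'E'
RY=2.1
PM=np.array([.506,.315,.215]) # far peg tip estimate
PS=np.array([.5165,.0855,.215])
def pg(T,a,u,b=0): return T+frame(RY)@(np.array([a,b,u])/1000)
E
python3 - <<'E'
from h import *
go(pg(PM,5,70),RY)
E
```

```text
pos [ 526.  -233.5  310.3] rot [-0.0246  0.005  -0.0021] then shift mm [-16.7 548.9  24.6] shift in current axes [-15.5 549.3  11.2]
```

>>> send_rows --motion '[0,0,0,0,-0.0246,0.005,-0.002,0,-1,25,0,0,0,0,0,-1,35,0,0,0,0,0,-1,35,0,0,0,0,0,-1,35,0,0,0,0,0,-1,35,0,0,0,0,0,-1,35,0,0,0,0,0,-1,35,0,0,0,0,0,-1,35,0,0,0,0,0,-1,35,0,0,0,0,0,-1,35,0,0,0,0,0,-1,35,2,0,0,0,0,-1,35,2,0,0,0,0,-1,35,5,0,0,0,0,-1,35,5,0,0,0,0,-1,35,5,0,0,0,0,-1,34,5,0,0,0,0,0,0,0,0,0,0,0,0,0,0,0,0,0]'

```text
clock: 13.63
tcp_pos: [0.5165, 0.3169, 0.2831]
eef_rot: [-0.063, -0.022, 0.998, -0.001]
ft_force: [0.9, -0.6, -0.2]
opening: 0.0468
```

```bash
python3 - <<'E'
from h import *
go(pg(PM,5,70),RY)
p=robot.camera_params("wrist");im=robot.snapshot("wrist");s=robot.read_state(); p["tcp"]=s["tcp_pos"];p["q"]=s["eef_rot"];np.save("p7.npy",p)
a=im[:,:,::-1];cv2.imwrite("pics/w7raw.png",a); cv2.imwrite("pics/w7.png",crop(a,240,400,200,345,4.1,.8))
go(pg(PM,5,70),RY); print(s["opening"])
E
```

```text
pos [516.5 316.9 283.1] rot [-0.0001 -0.0045  0.0081] then shift mm [-2.8 -1.5 -1.1] shift in current axes [-2.8 -1.5 -1.2]
pos [517.  315.6 283.7] rot [-0.0001 -0.0034  0.0058] then shift mm [-2.4 -0.2 -0.5] shift in current axes [-2.4 -0.2 -0.5]
0.046537596297976984
```

View pics/w7.png

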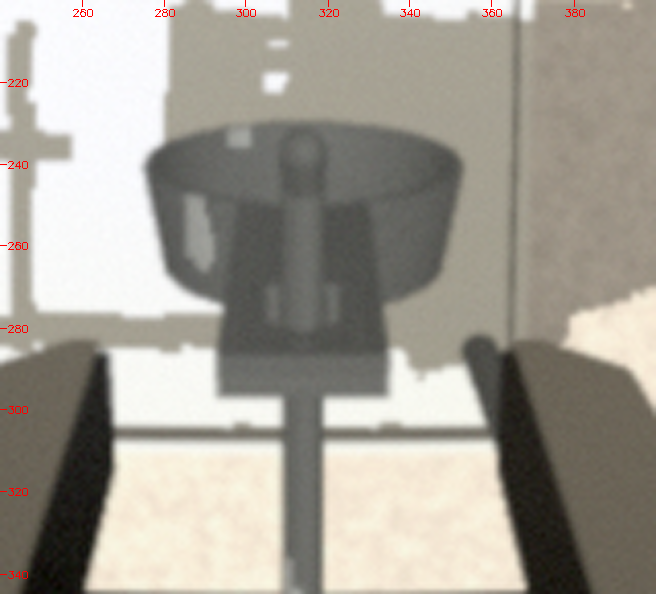

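```bash
python3 - <<'E'
from h import *
p=np.load("p7.npy",allow_pickle=True).item();H=frame(RY)
def pl(uv,u):
    o,d=ray(p,uv,True); n=H[:,2]; t=((PM-o)@n+u/1000)/(d@n); return np.round((o+t*d-PM)@H*1000,1)
for n,uv,u in (("nose",(314.8,235),8),("bar330",(314,330),0),("top front",(313.8,286),16),("top back",(313.8,296),16),("top L",(293,294),16),("top R",(334.5,294),16),("rim L",(276,240),-110),("rim R",(352.5,240),-110)): print(n,pl(uv,u))
print("tcp",(p["tcp"]-PM)@H*1000)
E
```

```text
nose [-8.4  2.7  8. ]
bar330 [71.2  2.8 -0. ]
top front [26.5  2.3 16. ]
top back [34.3  2.4 16. ]
top L [ 32.9 -12.4  16. ]
top R [32.6 17.  16. ]
rim L [  28.8  -36.7 -110. ]
rim R [  28.1   42.1 -110. ]
tcp [ 2.58141646  0.21982524 69.50281692]
```

The medium scoop (rim measures ~79–81 mm, handle 293–334 px) hangs centred between the fingers. I'll descend and grip.

>>> send_rows --motion '[0,-12,-0.4,0,0,-0.003,0.006,0,-14,0,5,0,0,0,0,0,0,25,0,0,0,0,0,0,30,0,0,0,0,0,0,25,0,0,0,0,0,0,15,0,0,0,0,0,0,7,0,0,0,0,0,0,0,0,0,0,-1,0,0,0,0,0,0,-1,0,0,0,0,0,0,-1,0,0,0,0,0,0,-1,0,0,0,0,0,0,-1,0,0,0,0,0,0,-1,0,0,0,0,0,0]' --newtons 25

```text
clock: 14.85
tcp_pos: [0.5312, 0.317, 0.1767]
eef_rot: [-0.059, -0.017, 0.998, 0.0]
ft_force: [0.6, 4.5, 7.2]
opening: 0.0299
```

>>> send_rows --motion '[-1,0,0,-3,0,0,0,-1,0,0,-3,0,0,0,-1,0,0,0,0,0,0]'

```text
clock: 15.1
tcp_pos: [0.5307, 0.3153, 0.1811]
eef_rot: [-0.061, -0.017, 0.998, -0.002]
ft_force: [0.2, -0.5, -1.6]
opening: 0.0296
```

```bash
python3 - <<'E'
from h import *
s=robot.read_state();H=frame(RY);print((s["tcp_pos"]-PM)@H*1000,s["ft_force"]@H,s["moment"],s["opening"]);go(s["tcp_pos"],RY)
E
```

```text
[ 28.63418992  -0.60456125 -30.68785414] [ 0.38162306 -0.53667275 -1.57426051] [ 0.09467516 -0.13430648 -0.00734746] 0.02960931060815567
pos [530.7 315.3 181.1] rot [-0.0006  0.0006 -0.0031] then shift mm [0. 0. 0.] shift in current axes [0. 0. 0.]
```

>>> send_rows --motion '[-1,0,0,-3,0,0,0,-1,0,0,-3,0,0,0,-1,0,0,0,0,0,0,-1,5,0,0,0,0,0,-1,8,0,0,0,0,0,-1,8,0,0,0,0,0]'

```text
clock: 15.6
tcp_pos: [0.5098, 0.3151, 0.1892]
eef_rot: [-0.061, -0.017, 0.998, -0.001]
ft_force: [0.3, 0.9, -2.2]
opening: 0.0293
```

>>> send_rows --motion '[-1,8,0,0,0,0,0,-1,8,0,0,0,0,0,-1,8,0,0,0,0,0,-1,10,0,0,0,0,0,-1,0,0,0,0,0,0]'

```text
clock: 16.02
tcp_pos: [0.4749, 0.3143, 0.1942]
eef_rot: [-0.061, -0.017, 0.998, -0.001]
ft_force: [-0.0, 0.3, -2.0]
opening: 0.0296
```

```bash
python3 - <<'E'
from h import *
go(st(-27,-24.7,0.4),SY)
E
```

```text
pos [474.9 314.3 194.2] rot [ 0.0235  0.0009 -0.1874] then shift mm [ 155.3 -544.9   19.5] shift in current axes [  51.  -564.6    6.4]
```

>>> send_rows --motion '[-1,15,0,-5,0,0,0,-1,20,0,-5,0,0,0,-1,16,0,-5,0,0,0,-1,0,0,0,0.0118,0,-0.0937,-1,0,0,0,0.0118,0,-0.0937,-1,0,0,0,0,0,0]'

```text
clock: 16.52
tcp_pos: [0.4281, 0.3128, 0.2151]
eef_rot: [-0.059, -0.113, 0.992, -0.007]
ft_force: [0.4, 1.2, -1.8]
opening: 0.0295
```

```bash
python3 - <<'E'
from h import *
go(st(-27,-24.7,0.4),SY)
E
```

```text
pos [428.1 312.8 215.1] rot [-0.0007  0.0025  0.003 ] then shift mm [ 107.2 -553.8   34.6] shift in current axes [ 108.9 -553.5   34.7]
```

>>> send_rows --motion '[-1,6,-15,0,0,0,0,-1,6,-31,1,0,0,0,-1,6,-31,1,0,0,0,-1,6,-31,1,0,0,0,-1,6,-31,1,0,0,0,-1,6,-31,1,0,0,0,-1,6,-31,1,0,0,0,-1,6,-31,1,0,0,0,-1,6,-31,1,0,0,0,-1,6,-31,1,0,0,0,-1,6,-31,1,0,0,0,-1,6,-31,1,0,0,0,-1,6,-31,1,0,0,0,-1,6,-31,1,0,0,0,-1,6,-31,1,0,0,0,-1,6,-31,1,0,0,0,-1,6,-31,1,0,0,0,-1,5,-31,1,0,0,0,-1,0,-12,0,0,0,0,-1,0,0,0,0,0,0]'

```text
clock: 18.18
tcp_pos: [0.445, -0.2547, 0.2104]
eef_rot: [-0.06, -0.108, 0.992, -0.007]
ft_force: [0.9, 0.5, -1.2]
opening: 0.03
```

```bash
python3 - <<'E'
from h import *
go(st(-27,-24.7,0.4),SY);robot.snapshot("wrist");go(st(-27,-24.7,0.4),SY)
E
```

```text
pos [ 445.  -254.7  210.4] rot [-0.0004  0.0014 -0.0069] then shift mm [-0.7  3.3 16.7] shift in current axes [-0.7  3.3 16.7]
pos [ 444.7 -252.6  210.4] rot [ 0.001   0.0012 -0.0052] then shift mm [-0.5  1.2 16.7] shift in current axes [-0.5  1.2 16.7]
```

>>> send_rows --motion '[-1,0,1,8,0.0005,0.001,-0.005,-1,0,0,9,0,0,0,-1,0,0,0,0,0,0,-1,0,0,0,0,0,0]'

```text
clock: 18.57
tcp_pos: [0.4421, -0.2496, 0.1932]
eef_rot: [-0.061, -0.114, 0.992, -0.006]
ft_force: [0.7, 0.9, -1.0]
opening: 0.0299
```

```bash
python3 - <<'E'
from h import *
for i in range(4): go(st(-27,-24.7,0.4),SY);robot.snapshot("wrist")
p=robot.camera_params("wrist");im=robot.snapshot("wrist");a=im[:,:,::-1];cv2.imwrite("pics/w8raw.png",a);cv2.imwrite("pics/w8.png",crop(a,240,400,230,370,4.1,.7))
g=cv2.cvtColor(im,7)
for r in (310,320,330,340,350,356): print(r,g[r,296:334].tolist())
print([np.round(proj(p,st(k,4,.4),True),1).tolist() for k in(0,20,40,60)])
E
```

```text
pos [ 442.1 -249.6  193.2] rot [ 0.0007 -0.0009  0.0053] then shift mm [-0.3 -2.2 -0.6] shift in current axes [-0.3 -2.2 -0.6]
pos [ 442.5 -250.1  193.8] rot [-0.0003 -0.0001  0.0052] then shift mm [-0.1 -1.7 -0. ] shift in current axes [-0.1 -1.7 -0. ]
pos [ 442.7 -250.5  194.1] rot [-0.0009  0.0003  0.0049] then shift mm [-0.  -1.3  0.3] shift in current axes [-0.  -1.3  0.3]
pos [ 442.9 -250.8  194.4] rot [-0.0014  0.0007  0.0047] then shift mm [ 0.  -0.9  0.6] shift in current axes [ 0.  -0.9  0.6]
310 [67, 66, 67, 67, 69, 67, 68, 67, 66, 68, 70, 69, 72, 77, 84, 92, 98, 104, 106, 105, 99, 93, 82, 74, 71, 66, 68, 65, 65, 64, 66, 67, 68, 68, 66, 64, 64, 66]
320 [67, 67, 68, 67, 66, 66, 68, 70, 68, 67, 66, 67, 67, 69, 67, 66, 66, 67, 66, 67, 65, 66, 68, 66, 66, 65, 67, 67, 68, 65, 68, 63, 68, 67, 67, 64, 65, 66]
330 [87, 87, 86, 85, 86, 86, 85, 87, 87, 85, 85, 86, 85, 86, 86, 86, 88, 87, 88, 86, 85, 88, 89, 86, 85, 86, 87, 87, 86, 85, 86, 87, 86, 86, 86, 88, 86, 87]
340 [86, 87, 88, 87, 87, 89, 89, 86, 84, 74, 70, 71, 76, 77, 78, 79, 81, 82, 82, 77, 76, 76, 72, 79, 85, 87, 88, 87, 85, 86, 86, 87, 85, 85, 85, 84, 84, 83]
350 [67, 67, 65, 65, 63, 68, 65, 62, 61, 66, 68, 68, 73, 77, 80, 80, 81, 84, 82, 80, 74, 69, 64, 62, 64, 65, 66, 68, 66, 64, 67, 66, 67, 68, 69, 70, 75, 78]
356 [65, 63, 64, 65, 66, 65, 67, 66, 67, 72, 75, 77, 79, 79, 77, 77, 81, 81, 82, 83, 79, 79, 74, 71, 65, 66, 65, 66, 64, 65, 63, 64, 64, 64, 63, 62, 64, 63]
[[310.8, 351.9], [310.8, 382.5], [310.7, 409.7], [310.7, 433.6]]
```

View pics/w8.png

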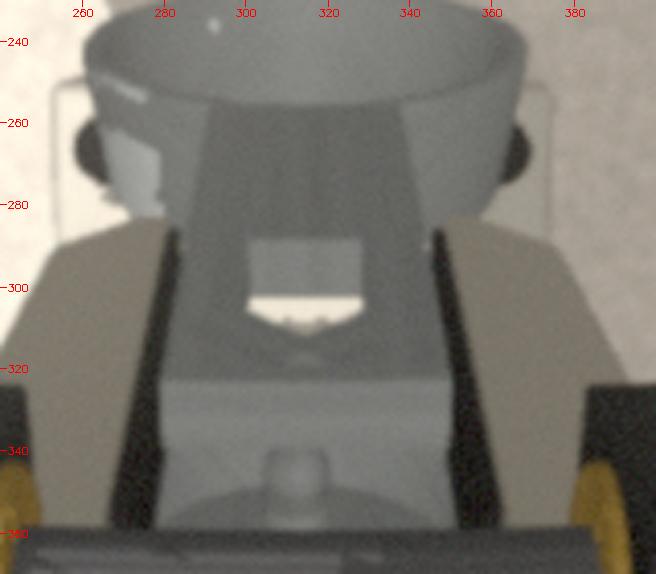

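The picture shows the medium scoop held square: slot cols 300–329 (centre 314.6), with the hook nose behind it at about (312,342). The bar is ~1.2 mm off the slot centre, inside the ±3 mm clearance. I'll correct for it and slide on.

>>> send_rows --motion '[-1,0,-0.8,0,0,0,0.004,-1,-4,0,0,0,0,0,-1,-5,0,0,0,0,0,-1,-5,0,0,0,0,0,-1,-5,0,0,0,0,0,-1,-5,0,0,0,0,0,-1,-5,0,0,0,0,0,-1,0,0,0,0,0,0]'

```text
clock: 19.48
tcp_pos: [0.4719, -0.2454, 0.1902]
eef_rot: [-0.06, -0.112, 0.992, -0.007]
ft_force: [0.0, 0.0, -0.6]
opening: 0.0297
```

```bash
python3 - <<'E'
from h import *
rel();go(st(33,-24.7,0.2),SY)
im=robot.snapshot("wrist");cv2.imwrite("pics/w9raw.png",im[:,:,::-1]);g=cv2.cvtColor(im,7);
for r in (270,280,286,292,296,300,304,308): print(r,g[r,296:334].tolist())
E
```

```text
t 19.48 tcp in hook (a,b,u) [  2.8   0.2 -24.6] F hook [ 0.09  0.04 -0.63] op 29.7
pos [ 471.9 -245.4  190.2] rot [-0.0008  0.0006  0.0008] then shift mm [-30.2  -0.    0.1] shift in current axes [-30.2  -0.    0.1]
270 [70, 71, 68, 69, 67, 69, 70, 68, 69, 69, 70, 70, 69, 67, 69, 70, 69, 70, 71, 67, 67, 65, 66, 68, 67, 70, 69, 68, 69, 67, 68, 68, 67, 66, 67, 67, 69, 67]
280 [69, 68, 67, 69, 69, 67, 69, 69, 69, 71, 70, 68, 68, 66, 67, 68, 67, 70, 67, 64, 64, 65, 64, 66, 66, 67, 67, 68, 68, 69, 68, 68, 63, 68, 67, 67, 68, 65]
286 [66, 66, 67, 67, 68, 67, 69, 68, 67, 67, 69, 73, 75, 78, 79, 82, 84, 84, 87, 87, 88, 86, 83, 79, 78, 73, 67, 66, 64, 65, 66, 66, 67, 66, 64, 66, 67, 68]
292 [67, 68, 67, 72, 77, 87, 90, 89, 89, 81, 77, 78, 79, 80, 82, 85, 85, 86, 88, 91, 92, 91, 88, 84, 78, 74, 74, 84, 92, 90, 92, 85, 73, 66, 63, 65, 67, 67]
296 [68, 67, 66, 67, 71, 83, 89, 89, 89, 82, 72, 67, 70, 71, 72, 75, 75, 78, 82, 80, 79, 79, 77, 72, 69, 66, 75, 82, 89, 90, 91, 85, 71, 64, 67, 67, 66, 66]
300 [67, 67, 67, 65, 70, 83, 90, 90, 87, 86, 75, 68, 68, 68, 69, 70, 72, 70, 75, 75, 76, 76, 72, 71, 67, 68, 75, 86, 89, 90, 90, 84, 72, 64, 64, 65, 66, 67]
304 [66, 67, 65, 66, 88, 124, 142, 145, 144, 132, 104, 82, 78, 76, 75, 74, 75, 72, 75, 76, 77, 76, 79, 78, 76, 83, 112, 142, 154, 155, 149, 135, 96, 70, 64, 66, 66, 67]
308 [68, 68, 67, 68, 64, 66, 68, 66, 72, 76, 70, 73, 74, 79, 81, 82, 84, 87, 90, 89, 90, 88, 87, 78, 75, 70, 65, 73, 73, 71, 67, 62, 64, 63, 65, 64, 66, 65]
```

Nose and bar are threaded through the slot, centred (314 vs 314.3). I'll slide on and lower.

>>> send_rows --motion '[-1,-5,0,0,0,0,0,-1,-7,0,0,0,0,0,-1,-7,0,0,0,0,0,-1,-7,0,0,0,0,0,-1,-4,0,0,0,0,0,-1,0,0,3,0,0,0,-1,0,0,3,0,0,0,-1,0,0,3,0,0,0,-1,0,0,2,0,0,0,-1,0,0,0,0,0,0,-1,0,0,0,0,0,0]'

```text
clock: 20.45
tcp_pos: [0.4985, -0.2395, 0.1765]
eef_rot: [-0.06, -0.111, 0.992, -0.007]
ft_force: [-0.2, -0.3, 2.9]
opening: 0.0296
```

```bash
python3 - <<'E'
from h import *
rel()
E
```

```text
t 20.45 tcp in hook (a,b,u) [ 31.6   0.1 -34.9] F hook [-0.65 -0.2   2.82] op 29.6
```

>>> send_rows --motion '[-0.3,0,0,0,0,0,0,-0.2,0,0,0,0,0,0,-0.15,0,0,0,0,0,0,-0.15,0,0,0,0,0,0,-0.15,4,0,0,0,0,0,-0.15,7,0,0,0,0,0,-0.15,7,0,0,0,0,0,-0.15,6,0,0,0,0,0,-0.15,0,0,0,0,0,0,-0.7,0,0,0,0,0,0,-0.7,0,0,0,0,0,0,-0.7,0,0,0,0,0,0,-0.7,0,0,0,0,0,0]'

```text
clock: 21.53
tcp_pos: [0.4756, -0.2446, 0.1788]
eef_rot: [-0.06, -0.111, 0.992, -0.007]
ft_force: [0.1, -0.3, -0.7]
opening: 0.0176
```

```bash
python3 - <<'E'
from h import *
rel();im=robot.snapshot("wrist");cv2.imwrite("pics/w10raw.png",im[:,:,::-1]);g=cv2.cvtColor(im,7);p=robot.camera_params("wrist")
print("rim top expect",proj(p,st(27,-70),True),"rim bottom",proj(p,st(27,-150),True),"L R",proj(p,st(27,-110,-40),True),proj(p,st(27,-110,40),True))
for r in range(230,330,8): print(r,g[r,240:390:5].tolist())
E
```

```text
t 21.53 tcp in hook (a,b,u) [  7.9   0.1 -35.5] F hook [ 0.15 -0.34 -0.64] op 17.6
rim top expect [312.79852069 288.99219619] rim bottom [313.18553816 251.51880974] L R [260.25727555 267.48007772] [365.82489542 267.67323267]
230 [209, 200, 172, 208, 90, 50, 92, 116, 116, 114, 119, 115, 120, 114, 118, 113, 115, 113, 115, 116, 115, 113, 114, 115, 73, 45, 83, 117, 120, 120]
238 [204, 205, 171, 155, 47, 45, 44, 114, 113, 114, 121, 201, 199, 189, 114, 114, 115, 113, 112, 112, 114, 115, 113, 103, 41, 39, 40, 111, 119, 118]
246 [209, 204, 177, 206, 127, 80, 114, 118, 117, 116, 115, 113, 114, 114, 116, 113, 114, 113, 114, 113, 113, 114, 115, 116, 104, 70, 109, 114, 122, 119]
254 [204, 205, 181, 207, 149, 116, 116, 114, 115, 117, 110, 107, 92, 94, 86, 86, 86, 91, 95, 106, 113, 112, 111, 114, 116, 112, 115, 114, 116, 118]
262 [203, 206, 201, 205, 183, 116, 90, 95, 109, 119, 128, 135, 91, 92, 93, 93, 91, 89, 89, 86, 84, 83, 79, 73, 104, 112, 112, 112, 119, 117]
270 [203, 210, 197, 206, 188, 70, 70, 78, 80, 83, 86, 87, 86, 86, 93, 93, 88, 88, 87, 84, 83, 80, 76, 74, 66, 68, 112, 112, 121, 122]
2
[... 224 characters left out ...]
, 82, 80, 79, 78, 73, 97, 110, 107, 117, 121]
294 [211, 205, 206, 199, 200, 89, 82, 84, 84, 82, 82, 36, 68, 64, 76, 85, 75, 64, 65, 28, 79, 81, 78, 80, 78, 95, 108, 105, 118, 117]
302 [205, 205, 206, 197, 138, 84, 82, 84, 84, 81, 73, 34, 66, 68, 69, 73, 70, 63, 65, 23, 81, 80, 81, 80, 78, 80, 108, 104, 116, 120]
310 [200, 202, 201, 179, 83, 82, 83, 83, 81, 82, 49, 28, 67, 67, 80, 88, 76, 66, 65, 23, 73, 81, 77, 79, 80, 80, 80, 100, 116, 117]
318 [198, 206, 205, 82, 83, 83, 81, 82, 81, 81, 27, 30, 63, 64, 81, 87, 79, 64, 64, 14, 58, 82, 78, 80, 81, 79, 80, 85, 113, 122]
326 [36, 38, 34, 34, 35, 34, 37, 81, 82, 82, 27, 42, 62, 64, 80, 88, 76, 63, 64, 23, 32, 78, 79, 79, 25, 26, 20, 25, 24, 27]
```

>>> send_rows --motion '[-0.7,-3,0,0,0,0,0,-0.7,-3,0,0,0,0,0,-0.7,-2,0,0,0,0,0,-0.7,-2,0,0,0,0,0,-0.7,-2,0,0,0,0,0,-0.7,-2,0,0,0,0,0,-0.7,-2,0,0,0,0,0,-0.7,-2,0,0,0,0,0,-0.7,-2,0,0,0,0,0,-0.7,-2,0,0,0,0,0,-0.7,-2,0,0,0,0,0,-0.7,-2,0,0,0,0,0,-0.7,-2,0,0,0,0,0,-0.7,0,0,0,0,0,0]'

```text
clock: 22.75
tcp_pos: [0.5029, -0.2384, 0.1754]
eef_rot: [-0.06, -0.111, 0.992, -0.007]
ft_force: [0.0, 0.2, 0.0]
opening: 0.0136
```

>>> send_rows --motion '[-0.7,-2,0,0,0,0,0,-0.7,-2,0,0,0,0,0,-0.7,-1,0,0,0,0,0,-0.7,0,0,0,0,0,0]'

```text
clock: 23.08
tcp_pos: [0.5076, -0.2374, 0.1748]
eef_rot: [-0.06, -0.111, 0.992, -0.007]
ft_force: [0.9, 0.0, -0.5]
opening: 0.0141
```

>>> send_rows --motion '[-0.7,-2,0,0,0,0,0,-0.7,-1,0,0,0,0,0,-0.7,-1,0,0,0,0,0,-0.7,0,0,0,0,0,0]'

```text
clock: 23.42
tcp_pos: [0.5114, -0.2365, 0.1743]
eef_rot: [-0.06, -0.111, 0.992, -0.007]
ft_force: [-0.1, 0.3, -0.2]
opening: 0.014
```

```bash
python3 - <<'E'
from h import *
rel()
E
```

```text
t 23.42 tcp in hook (a,b,u) [ 44.9   0.1 -35.4] F hook [-0.02  0.37 -0.21] op 14.0
```

>>> send_rows --motion '[-0.7,-2,0,0,0,0,0,-0.7,-1,0,0,0,0,0,-0.7,-1,0,0,0,0,0,-0.7,0,0,0,0,0,0]'

```text
clock: 23.75
tcp_pos: [0.5153, -0.2356, 0.1739]
eef_rot: [-0.06, -0.111, 0.992, -0.007]
ft_force: [-0.4, 0.0, -0.2]
opening: 0.0142
```

>>> send_rows --motion '[-0.7,-1,0,0,0,0,0,-0.7,-1,0,0,0,0,0,-0.7,0,0,0,0,0,0]'

```text
clock: 24.0
tcp_pos: [0.5172, -0.2351, 0.1736]
eef_rot: [-0.06, -0.111, 0.992, -0.007]
ft_force: [-0.4, 0.1, 0.4]
opening: 0.0142
```

>>> send_rows --motion '[-0.7,-1,0,0,0,0,0,-0.7,-0.5,0,0,0,0,0,-0.7,0,0,0,0,0,0,-0.7,0,0,0,0,0,0]'

```text
clock: 24.33
tcp_pos: [0.5186, -0.2348, 0.1735]
eef_rot: [-0.06, -0.111, 0.992, -0.007]
ft_force: [-0.5, -0.5, -0.1]
opening: 0.0142
```

```bash
python3 - <<'E'
from h import *
rel();im=robot.snapshot("wrist");rel()
E
```

```text
t 24.33 tcp in hook (a,b,u) [ 52.3   0.1 -35.4] F hook [-0.58 -0.33 -0.17] op 14.2
t 24.38 tcp in hook (a,b,u) [ 52.3   0.1 -35.4] F hook [-0.2   0.51 -0.5 ] op 13.6
```

>>> send_rows --motion '[-0.7,-1,0,0,0,0,0,-0.7,0,0,0,0,0,0,-0.7,0,0,0,0,0,0]'

```text
clock: 24.63
tcp_pos: [0.5191, -0.2347, 0.1734]
eef_rot: [-0.061, -0.111, 0.992, -0.007]
ft_force: [-2.6, 0.3, 0.9]
opening: 0.0139
```

>>> send_rows --motion '[-0.7,-1,0,0,0,0,0,-0.7,0,0,0,0,0,0,-0.7,0,0,0,0,0,0]'

```text
clock: 24.88
tcp_pos: [0.5198, -0.2346, 0.1733]
eef_rot: [-0.061, -0.111, 0.992, -0.007]
ft_force: [-5.4, -1.5, 2.7]
opening: 0.0141
```

>>> send_rows --motion '[-0.7,-0.7,0,0,0,0,0,-0.7,0,0,0,0,0,0,-0.7,0,0,0,0,0,0,-0.7,0,0,0,0,0,0]'

```text
clock: 25.22
tcp_pos: [0.5203, -0.2345, 0.1733]
eef_rot: [-0.061, -0.111, 0.992, -0.007]
ft_force: [-5.1, -1.2, 2.5]
opening: 0.0139
```

```bash
python3 - <<'E'
from h import *
rel()
E
```

```text
t 25.22 tcp in hook (a,b,u) [ 54.1   0.1 -35.4] F hook [-5.48 -0.02  1.88] op 13.9
```

>>> send_rows --motion '[-0.7,2,0,0,0,0,0,-0.7,4,0,0,0,0,0,-0.7,6,0,0,0,0,0,-0.7,8,0,0,0,0,0,-0.7,0,0,-15,0,0,0,-0.7,0,0,-30,0,0,0,-0.7,0,0,-35,0,0,0,-0.7,0,0,-35,0,0,0,-0.7,0,0,-20,0,0,0,0,0,0,0,-0.0123,0.0025,0.093,0,0,0,0,-0.0123,0.0025,0.093,0,0,0,0,0,0,0]'

```text
clock: 26.22
tcp_pos: [0.5176, -0.2354, 0.31]
eef_rot: [-0.063, -0.016, 0.998, -0.001]
ft_force: [-0.8, 0.2, -0.5]
opening: 0.0295
```

```bash
python3 - <<'E'
from h import *
go(pg(PS,5,70),RY)
im=robot.snapshot("wrist");cv2.imwrite("pics/w11raw.png",im[:,:,::-1])
E
```

```text
pos [ 517.6 -235.4  310. ] rot [ 0.0004 -0.0035 -0.0044] then shift mm [-27.1 320.7  23. ] shift in current axes [-25.8 320.8  23. ]
```

>>> send_rows --motion '[0,-2,20,0,0,0,-0.004,0,-2,33,0,0,0,0,0,-2,33,0,0,0,0,0,-3,33,0,0,0,0,0,-3,33,0,0,0,0,0,-3,33,2,0,0,0,0,-3,33,3,0,0,0,0,-3,33,5,0,0,0,0,-3,33,5,0,0,0,0,-2,26,5,0,0,0,0,0,10,3,0,0,0,0,0,0,0,0,0,0,0,0,0,0,0,0,0,0,0,0,0,0,0,0]'

```text
clock: 27.43
tcp_pos: [0.528, 0.0844, 0.2839]
eef_rot: [-0.063, -0.02, 0.998, -0.001]
ft_force: [-0.9, -0.6, 0.5]
opening: 0.0465
```

```bash
echo 'PS=np.array([.5144,.0845,.215])' >>h.py; python3 - <<'E'
from h import *
s=robot.read_state();p=robot.camera_params("wrist");im=robot.snapshot("wrist");cv2.imwrite("pics/w12raw.png",im[:,:,::-1]);g=cv2.cvtColor(im,7)
H=frame(RY);print("tcp",np.round((s["tcp_pos"]-PS)@H*1000,1));go(s["tcp_pos"],RY)
for n,X in (("nose",pg(PS,-7,12)),("topfront",pg(PS,26,16)),("topback",pg(PS,34,16)),("L",pg(PS,34,16,-15)),("R",pg(PS,34,16,15)),("rimL",pg(PS,26,-110,-35)),("rimR",pg(PS,26,-110,35)),("bar",pg(PS,60,0))): print(n,np.round(proj(p,X,True),1))
print("col314",[(r,int(g[r,313:316].mean())) for r in range(225,330,3)])
for r in (240,246,280,290,294,305,320): print(r,g[r,264:368:2].tolist())
E
```

```text
tcp [ 5.1 -0.6 70.1]
pos [528.2  84.2 284. ] rot [ 0.0001 -0.0041  0.0023] then shift mm [0.1 0.2 0.1] shift in current axes [0.1 0.2 0.1]
nose [313.9 233.9]
topfront [313.7 280.8]
topback [313.7 291.2]
L [292.6 291.1]
R [334.8 291.3]
rimL [279.8 234.5]
rimR [347.9 234.8]
bar [313.6 313.5]
col314 [(225, 133), (228, 131), (231, 94), (234, 85), (237, 81), (240, 74), (243, 75), (246, 79), (249, 83), (252, 83), (255, 81), (258, 82), (261, 83), (264, 83), (267, 83), (270, 82), (273, 83), (276, 83), (279, 83), (282, 71), (285, 71), (288, 84), (291, 89), (294, 93), (297, 89), (300, 94), (303, 86), (306, 85), (309, 94), (312, 92), (315, 91), (318, 93), (321, 93), (324, 93), (327, 92)]
240 [158, 173, 214, 215, 215, 214, 213, 213, 191, 129, 89, 72, 74, 77, 81, 83, 87, 85, 85, 90, 89, 91, 90, 89, 78, 75, 76, 80, 79, 74, 87, 89, 87, 87, 85, 84, 82, 82, 77, 75, 72, 67, 73, 111, 131, 131, 134, 132, 131, 132, 133, 132]
246 [161, 172, 214, 215, 214, 213, 213, 212, 202, 156, 93, 79, 103, 96, 86, 78, 81, 83, 86, 86, 87, 89, 93, 93, 83, 79, 84, 85, 85, 80, 89, 91, 87, 85, 82, 83, 80, 74, 74, 73, 76, 73
[... 576 characters left out ...]
, 213, 211, 211, 212, 211, 211, 213, 185, 97, 92, 93, 94, 92, 94, 92, 91, 94, 94, 93, 92, 94, 92, 94, 94, 92, 91, 94, 94, 124, 207, 211, 210, 212, 209, 211, 212, 212, 213, 211, 200, 102, 41, 38]
305 [39, 40, 62, 76, 101, 101, 101, 100, 100, 101, 99, 98, 100, 97, 98, 104, 106, 104, 103, 104, 106, 105, 104, 104, 92, 82, 87, 89, 87, 86, 101, 104, 106, 106, 107, 104, 105, 106, 104, 106, 106, 108, 109, 111, 111, 117, 126, 127, 121, 50, 36, 37]
320 [40, 113, 191, 200, 207, 204, 194, 199, 203, 203, 201, 204, 202, 204, 201, 201, 203, 200, 203, 208, 206, 199, 202, 203, 155, 85, 88, 91, 89, 126, 193, 199, 202, 203, 203, 199, 201, 204, 204, 204, 202, 201, 200, 203, 199, 199, 202, 203, 203, 136, 42, 36]
```

Small scoop (rim cols ~283–350, about 70 mm): its handle centre is at col 317.3 and the finger mid at 314.7, so I shift +2 mm in y and 27 mm ahead, then descend and grip.

>>> send_rows --motion '[0,-13,2,0,0,-0.003,0.002,0,-14,0,5,0,0,0,0,0,0,25,0,0,0,0,0,0,30,0,0,0,0,0,0,25,0,0,0,0,0,0,15,0,0,0,0,0,0,7,0,0,0,0,0,0,0,0,0,0,-0.3,0,0,0,0,0,0,-0.3,0,0,0,0,0,0,-1,0,0,0,0,0,0,-1,0,0,0,0,0,0,-1,0,0,0,0,0,0,-1,0,0,0,0,0,0,-1,0,0,0,0,0,0,-1,0,0,0,0,0,0]' --newtons 25

```text
clock: 28.82
tcp_pos: [0.5425, 0.0876, 0.1755]
eef_rot: [-0.06, -0.019, 0.998, -0.002]
ft_force: [1.5, -5.1, 5.4]
opening: 0.0293
```

>>> send_rows --motion '[-1,0,0,-3,0,0,0,-1,0,0,-3,0,0,0,-1,0,0,0,0,0,0]'

```text
clock: 29.07
tcp_pos: [0.542, 0.089, 0.1804]
eef_rot: [-0.062, -0.019, 0.998, -0.0]
ft_force: [-1.0, 0.3, -1.0]
opening: 0.0299
```

```bash
python3 - <<'E'
from h import *
s=robot.read_state();H=frame(RY);print((s["tcp_pos"]-PS)@H*1000,s["ft_force"]@H,s["opening"]);go(s["tcp_pos"],RY)
E
```

```text
[ 31.71307893   3.52524582 -30.98964615] [-0.81152343  0.34980059 -1.13643105] 0.029890618702835218
pos [542.   89.  180.4] rot [ 0.0015 -0.0019  0.0017] then shift mm [0. 0. 0.] shift in current axes [0. 0. 0.]
```

>>> send_rows --motion '[-1,0,0,-3,0,0,0,-1,0,0,-3,0,0,0,-1,0,0,0,0,0,0,-1,5,0,0,0,0,0,-1,8,0,0,0,0,0,-1,8,0,0,0,0,0]'

```text
clock: 29.57
tcp_pos: [0.521, 0.0876, 0.1885]
eef_rot: [-0.062, -0.019, 0.998, -0.001]
ft_force: [-0.4, -0.0, -0.8]
opening: 0.0299
```

>>> send_rows --motion '[-1,8,0,0,0,0,0,-1,8,0,0,0,0,0,-1,8,0,0,0,0,0,-1,12,0,0,0,0,0,-1,10,0,-5,0,0,0,-1,20,0,-5,0,0,0,-1,20,0,-5,0,0,0,-1,0,0,0,0.0118,0,-0.0937,-1,0,0,0,0.0118,0,-0.0937,-1,0,0,0,0,0,0]'

```text
clock: 30.4
tcp_pos: [0.4381, 0.0847, 0.2152]
eef_rot: [-0.061, -0.115, 0.992, -0.007]
ft_force: [0.9, -0.5, -0.4]
opening: 0.0298
```

```bash
python3 - <<'E'
from h import *
go(st(-27,-24.7,0.2),SY)
E
```

```text
pos [438.1  84.7 215.2] rot [-0.0007 -0.      0.0071] then shift mm [  66.6 -329.4   29.7] shift in current axes [  68.9 -328.9   30. ]
```

>>> send_rows --motion '[-1,6,-15,0,0,0,0.003,-1,6,-30,1,0,0,0,-1,6,-30,1,0,0,0,-1,6,-30,1,0,0,0,-1,6,-30,1,0,0,0,-1,6,-30,1,0,0,0,-1,6,-30,1,0,0,0,-1,6,-30,1,0,0,0,-1,6,-30,1,0,0,0,-1,6,-30,1,0,0,0,-1,6,-30,1,0,0,0,-1,2,-14,1,0,0,0,-1,0,0,9,0,0,0,-1,0,0,9,0,0,0,-1,0,0,0,0,0,0,-1,0,0,0,0,0,0,-1,0,0,0,0,0,0,-1,0,0,0,0,0,0]'

```text
clock: 31.9
tcp_pos: [0.4427, -0.2512, 0.1943]
eef_rot: [-0.061, -0.112, 0.992, -0.007]
ft_force: [0.7, 0.3, -0.1]
opening: 0.0295
```

```bash
cat > sl.py <<'E'
from h import *
im=robot.snapshot("wrist");im=robot.snapshot("wrist");go(st(-27,-24.7,0.2),SY);g=cv2.cvtColor(im,7)
for r in (286,294,300,335,340,344): print(r,g[r,274:356:2].tolist())
for r in (294,300,340,344): print(r,"296..",g[r,296:336].tolist())
E
python3 sl.py
```

```text
pos [ 442.7 -251.6  194.3] rot [-0.0008 -0.0009  0.0012] then shift mm [-0.3 -0.4  0.5] shift in current axes [-0.3 -0.4  0.5]
286 [84, 84, 84, 74, 54, 87, 77, 70, 70, 69, 70, 69, 68, 68, 69, 67, 66, 67, 66, 67, 68, 64, 65, 64, 68, 67, 66, 65, 68, 67, 65, 64, 68, 65, 66, 73, 47, 61, 80, 78, 82]
294 [85, 85, 69, 31, 39, 66, 69, 69, 70, 68, 67, 64, 65, 73, 89, 90, 89, 87, 89, 91, 91, 85, 85, 87, 91, 91, 89, 77, 65, 67, 67, 66, 62, 64, 65, 63, 32, 28, 62, 81, 81]
300 [85, 79, 43, 33, 37, 63, 66, 69, 69, 69, 66, 64, 69, 70, 90, 91, 88, 88, 90, 91, 87, 85, 85, 89, 91, 92, 90, 71, 64, 65, 67, 65, 65, 64, 64, 60, 35, 26, 35, 72, 80]
335 [25, 26, 42, 85, 91, 88, 89, 90, 88, 88, 88, 89, 89, 89, 89, 89, 89, 90, 90, 89, 87, 89, 89, 88, 90, 88, 90, 88, 88, 88, 88, 86, 87, 88, 89, 88, 88, 86, 45, 24, 26]
340 [27, 24, 37, 82, 87, 88, 89, 85, 88, 85, 87, 86, 89, 87, 89, 86, 85, 88, 85, 89, 86, 85, 86, 87, 88, 85, 86, 86, 86, 88, 88, 87, 83, 88, 87, 84, 86, 81, 40, 18, 15]
344 [23, 26, 28, 59, 75, 74, 79, 80, 78, 82, 81, 84, 84, 87, 85, 80, 73, 78, 81, 83, 88, 85, 80, 71, 78, 82, 85, 85, 82, 82, 82, 82, 78, 78, 79, 76, 73, 59, 27, 20, 19]
294 296.. [64, 66, 65, 68, 73, 81, 89, 90, 90, 89, 89, 87, 87, 90, 89, 91, 91, 91, 91, 86, 85, 87, 85, 87, 87, 89, 91, 92, 91, 90, 89, 86, 77, 67, 65, 63, 67, 66, 67, 66]
300 296.. [64, 68, 69, 65, 70, 83, 90, 89, 91, 88, 88, 86, 88, 89, 90, 89, 91, 91, 87, 87, 85, 85, 85, 87, 89, 88, 91, 91, 92, 88, 90, 82, 71, 63, 64, 65, 65, 67, 67, 69]
340 296.. [86, 86, 89, 86, 87, 87, 89, 87, 86, 87, 85, 89, 88, 88, 85, 87, 89, 89, 86, 86, 85, 86, 86, 85, 87, 84, 88, 86, 85, 87, 86, 88, 86, 87, 86, 87, 88, 88, 88, 86]
344 296.. [84, 86, 84, 83, 87, 88, 85, 83, 80, 74, 73, 77, 78, 82, 81, 84, 83, 89, 88, 85, 85, 84, 80, 76, 71, 74, 78, 84, 82, 83, 85, 84, 85, 83, 82, 83, 82, 80, 82, 81]
```

>>> send_rows --motion '[-1,0,-0.5,0,0,0,0,-1,-4,0,0,0,0,0,-1,-5,0,0,0,0,0,-1,-5,0,0,0,0,0,-1,-5,0,0,0,0,0,-1,-5,0,0,0,0,0,-1,-5,0,0,0,0,0,-1,0,0,0,0,0,0]'

```text
clock: 32.67
tcp_pos: [0.4715, -0.2459, 0.1899]
eef_rot: [-0.061, -0.112, 0.992, -0.007]
ft_force: [0.2, 0.2, -1.3]
opening: 0.0298
```

```bash
python3 - <<'E'
from h import *
rel()
im=robot.snapshot("wrist");cv2.imwrite("pics/w13raw.png",im[:,:,::-1]);g=cv2.cvtColor(im,7)
for r in (286,292,296,300,304,308): print(r,g[r,296:334].tolist())
E
```

```text
t 32.67 tcp in hook (a,b,u) [  2.3  -0.3 -25. ] F hook [ 0.42  0.1  -1.24] op 29.8
286 [69, 68, 67, 66, 66, 65, 69, 69, 68, 67, 67, 65, 69, 73, 74, 77, 78, 81, 81, 84, 84, 85, 84, 82, 76, 73, 67, 68, 68, 67, 67, 65, 67, 66, 68, 68, 68, 67]
292 [65, 65, 67, 68, 75, 83, 88, 88, 88, 86, 80, 74, 77, 77, 81, 84, 85, 87, 91, 92, 93, 93, 90, 89, 84, 82, 75, 72, 78, 85, 87, 84, 77, 70, 67, 64, 66, 68]
296 [66, 65, 67, 69, 73, 81, 88, 90, 91, 86, 82, 72, 69, 71, 73, 77, 78, 82, 82, 84, 83, 84, 85, 81, 77, 73, 69, 75, 81, 89, 89, 83, 71, 65, 65, 64, 68, 67]
300 [65, 64, 67, 69, 69, 81, 89, 89, 88, 85, 84, 72, 67, 68, 70, 69, 72, 71, 73, 74, 76, 77, 74, 72, 72, 69, 68, 74, 83, 88, 90, 85, 71, 65, 65, 64, 64, 69]
304 [66, 68, 69, 65, 68, 81, 88, 91, 91, 88, 84, 76, 71, 72, 73, 72, 71, 72, 73, 74, 74, 75, 73, 75, 73, 71, 72, 74, 83, 86, 89, 85, 71, 63, 65, 65, 66, 65]
308 [64, 66, 67, 66, 70, 79, 81, 83, 86, 87, 84, 78, 75, 75, 80, 81, 83, 83, 85, 90, 89, 88, 87, 86, 83, 77, 73, 72, 79, 84, 86, 81, 71, 63, 63, 63, 65, 66]
```

>>> send_rows --motion '[-1,-4,0.2,0,0,0,0,-1,-6,0,0,0,0,0,-1,-6,0,0,0,0,0,-1,-5,0,0,0,0,0,-1,-3,0,0,0,0,0,-1,0,0,3,0,0,0,-1,0,0,3,0,0,0,-1,0,0,3,0,0,0,-1,0,0,2,0,0,0,-1,0,0,0,0,0,0,-1,0,0,0,0,0,0]'

```text
clock: 33.63
tcp_pos: [0.4921, -0.2409, 0.1764]
eef_rot: [-0.061, -0.111, 0.992, -0.007]
ft_force: [0.5, 1.6, -0.6]
opening: 0.0299
```

```bash
python3 - <<'E'
from h import *
rel()
E
```

```text
t 33.63 tcp in hook (a,b,u) [ 25.1   0.1 -35.8] F hook [ 0.92  1.41 -0.51] op 29.9
```

Not bearing yet, so I lower a little further.

>>> send_rows --motion '[-1,0,0,1,0,0,0,-1,0,0,1,0,0,0,-1,0,0,0,0,0,0]'

```text
clock: 33.88
tcp_pos: [0.4923, -0.241, 0.176]
eef_rot: [-0.061, -0.111, 0.992, -0.007]
ft_force: [-1.3, 3.7, 9.0]
opening: 0.0297
```

>>> send_rows --motion '[-0.3,0,0,-1,0,0,0,-0.2,0,0,0,0,0,0,-0.15,0,0,0,0,0,0,-0.15,0,0,0,0,0,0,-0.15,4,0,0,0,0,0,-0.15,7,0,0,0,0,0,-0.15,7,0,0,0,0,0,-0.15,3,0,0,0,0,0,-0.15,0,0,0,0,0,0,-0.7,0,0,0,0,0,0,-0.7,0,0,0,0,0,0,-0.7,0,0,0,0,0,0,-0.7,0,0,0,0,0,0,-0.7,0,0,0,0,0,0]'

```text
clock: 35.05
tcp_pos: [0.4721, -0.2456, 0.1779]
eef_rot: [-0.061, -0.112, 0.992, -0.007]
ft_force: [-0.3, 0.2, -0.9]
opening: 0.0147
```

```bash
python3 - <<'E'
from h import *
rel();im=robot.snapshot("wrist");cv2.imwrite("pics/w14raw.png",im[:,:,::-1]);g=cv2.cvtColor(im,7);p=robot.camera_params("wrist")
print("L R",proj(p,st(25,-110,-35),True),proj(p,st(25,-110,35),True))
for r in (254,262,270,278): print(r,g[r,240:390:5].tolist())
for r in (290,310,330): print(r,g[r,290:340].tolist())
E
```

```text
t 35.05 tcp in hook (a,b,u) [  4.4  -0.1 -36.9] F hook [-0.13  0.25 -0.92] op 14.7
L R [266.83300351 270.21141461] [359.61059289 270.38371295]
254 [198, 202, 179, 205, 123, 115, 116, 113, 114, 116, 136, 111, 113, 110, 108, 108, 106, 110, 110, 113, 113, 111, 111, 112, 113, 112, 115, 113, 118, 120]
262 [206, 203, 197, 203, 127, 115, 115, 106, 88, 107, 122, 92, 90, 89, 88, 91, 90, 89, 87, 83, 81, 76, 73, 111, 111, 112, 114, 112, 115, 115]
270 [201, 203, 198, 203, 141, 114, 79, 69, 73, 79, 82, 84, 88, 87, 89, 91, 91, 86, 83, 82, 76, 75, 71, 60, 80, 111, 112, 112, 117, 116]
278 [202, 206, 198, 202, 148, 112, 100, 86, 69, 79, 81, 85, 87, 89, 89, 90, 88, 88, 82, 82, 78, 72, 62, 68, 99, 110, 111, 111, 119, 119]
290 [84, 83, 80, 82, 77, 63, 41, 29, 40, 52, 63, 64, 68, 66, 64, 65, 66, 67, 67, 65, 65, 68, 72, 74, 72, 74, 75, 74, 73, 71, 66, 64, 63, 65, 66, 64, 65, 65, 63, 55, 40, 30, 35, 56, 73, 78, 78, 80, 80, 78]
310 [80, 78, 69, 50, 34, 28, 28, 28, 31, 44, 56, 63, 66, 66, 65, 64, 65, 69, 69, 65, 69, 71, 69, 70, 71, 72, 72, 74, 71, 71, 69, 68, 67, 63, 62, 63, 62, 62, 58, 46, 31, 27, 22, 23, 29, 44, 65, 76, 77, 78]
330 [61, 43, 29, 23, 25, 25, 25, 30, 49, 58, 65, 73, 81, 87, 87, 84, 77, 70, 74, 77, 77, 80, 80, 83, 85, 85, 88, 86, 85, 81, 79, 74, 71, 75, 83, 82, 86, 80, 72, 60, 47, 31, 26, 19, 22, 22, 19, 33, 55, 73]
```

>>> send_rows --motion '[-0.7,-3,0,-1,0,0,0,-0.7,-3,0,0,0,0,0,-0.7,-3,0,0,0,0,0,-0.7,-2,0,0,0,0,0,-0.7,-2,0,0,0,0,0,-0.7,-2,0,0,0,0,0,-0.7,-2,0,0,0,0,0,-0.7,-2,0,0,0,0,0,-0.7,-2,0,0,0,0,0,-0.7,-2,0,0,0,0,0,-0.7,-2,0,0,0,0,0,-0.7,-2,0,0,0,0,0,-0.7,0,0,0,0,0,0]'

```text
clock: 36.18
tcp_pos: [0.4986, -0.2396, 0.1755]
eef_rot: [-0.061, -0.112, 0.992, -0.007]
ft_force: [-0.2, 0.2, 0.3]
opening: 0.0139
```

>>> send_rows --motion '[-0.7,-2,0,0,0,0,0,-0.7,-2,0,0,0,0,0,-0.7,-1,0,0,0,0,0,-0.7,0,0,0,0,0,0]'

```text
clock: 36.52
tcp_pos: [0.5033, -0.2386, 0.175]
eef_rot: [-0.061, -0.112, 0.992, -0.007]
ft_force: [-0.4, -0.4, 0.6]
opening: 0.0135
```

>>> send_rows --motion '[-0.7,-2,0,0,0,0,0,-0.7,-1,0,0,0,0,0,-0.7,-1,0,0,0,0,0,-0.7,0,0,0,0,0,0]'

```text
clock: 36.85
tcp_pos: [0.5071, -0.2377, 0.1745]
eef_rot: [-0.061, -0.112, 0.992, -0.007]
ft_force: [-0.1, -0.5, -0.3]
opening: 0.014
```

```bash
python3 - <<'E'
from h import *
rel()
E
```

```text
t 36.85 tcp in hook (a,b,u) [ 40.5  -0.1 -35.9] F hook [-0.13 -0.43 -0.32] op 14.0
```

>>> send_rows --motion '[-0.7,-1,0,0,0,0,0,-0.7,-1,0,0,0,0,0,-0.7,0,0,0,0,0,0]'

```text
clock: 37.1
tcp_pos: [0.509, -0.2373, 0.1742]
eef_rot: [-0.061, -0.111, 0.992, -0.007]
ft_force: [-0.4, 0.4, 0.7]
opening: 0.0139
```

>>> send_rows --motion '[-0.7,-1,0,0,0,0,0,-0.7,-0.7,0,0,0,0,0,-0.7,0,0,0,0,0,0]'

```text
clock: 37.35
tcp_pos: [0.5107, -0.2369, 0.174]
eef_rot: [-0.061, -0.111, 0.992, -0.007]
ft_force: [-0.6, 0.1, 0.6]
opening: 0.014
```

>>> send_rows --motion '[-0.7,-1,0,0,0,0,0,-0.7,0,0,0,0,0,0,-0.7,0,0,0,0,0,0]'

```text
clock: 37.6
tcp_pos: [0.5112, -0.2368, 0.1739]
eef_rot: [-0.062, -0.111, 0.992, -0.007]
ft_force: [-0.8, -0.0, 0.8]
opening: 0.014
```

>>> send_rows --motion '[-0.7,-1,0,0,0,0,0,-0.7,0,0,0,0,0,0,-0.7,0,0,0,0,0,0]'

```text
clock: 37.85
tcp_pos: [0.5118, -0.2366, 0.1739]
eef_rot: [-0.062, -0.111, 0.992, -0.007]
ft_force: [-5.2, -0.6, 1.8]
opening: 0.0136
```

>>> send_rows --motion '[-0.7,-0.6,0,0,0,0,0,-0.7,0,0,0,0,0,0,-0.7,0,0,0,0,0,0,-0.7,0,0,0,0,0,0]'

```text
clock: 38.18
tcp_pos: [0.5122, -0.2365, 0.1738]
eef_rot: [-0.062, -0.111, 0.992, -0.007]
ft_force: [-5.7, -0.6, 2.6]
opening: 0.0139
```

```bash
python3 - <<'E'
from h import *
rel()
E
```

```text
t 38.18 tcp in hook (a,b,u) [ 45.8  -0.1 -35.9] F hook [-5.97  0.71  1.93] op 13.9
```

>>> send_rows --motion '[-0.7,-0.5,0,0,0,0,0,-0.7,0,0,0,0,0,0,-0.7,0,0,0,0,0,0,-0.7,0,0,0,0,0,0]'

```text
clock: 38.52
tcp_pos: [0.5125, -0.2364, 0.1738]
eef_rot: [-0.062, -0.111, 0.992, -0.007]
ft_force: [-5.9, -1.7, 2.8]
opening: 0.014
```

>>> send_rows --motion '[-0.7,1,0,0,0,0,0,-0.7,2,0,0,0,0,0,-0.7,4,0,0,0,0,0,-0.7,6,0,0,0,0,0,-0.7,8,0,0,0,0,0,-0.7,0,0,-10,0,0,0,-0.7,0,0,-25,0,0,0,-0.7,0,0,-35,0,0,0,-0.7,0,0,-35,0,0,0,-0.7,20,0,-30,0,0,0,-0.7,20,0,0,0,0,0,-0.7,20,0,0,0,0,0,-0.7,0,0,0,0,0,0,-0.7,0,0,0,0,0,0,-0.7,0,0,0,0,0,0]'

```text
clock: 39.77
tcp_pos: [0.4517, -0.2503, 0.3179]
eef_rot: [-0.061, -0.111, 0.992, -0.007]
ft_force: [0.5, -0.1, 0.4]
opening: 0.0141
```

```bash
python3 - <<'E'
from h import *
rel();robot.snapshot("wrist");p=robot.camera_params("wrist");im=robot.snapshot("wrist");cv2.imwrite("pics/w15raw.png",im[:,:,::-1]);g=cv2.cvtColor(im,7)
for n,a in (("small front",53.6),("sm/med",61.6),("med/large",69.6),("large rear",77.6)): print(n,[np.round(proj(p,st(a,16,b),True),1).tolist() for b in(-15,-10,10,15)])
u=proj(p,st(60,16,-10),True);c=int(round(u[0]));r0=int(u[1])
print("cols",c,628-c,r0)
for r in range(r0-24,r0+36,2): print(r,g[r,c-12:c+36:2].tolist())
E
```

```text
t 39.77 tcp in hook (a,b,u) [-33.3  -0.2  99.6] F hook [ 0.43 -0.16  0.44] op 14.1
small front [[295.4, 339.1], [301.3, 339.1], [325.0, 339.2], [330.9, 339.1]]
sm/med [[295.6, 347.0], [301.4, 347.0], [324.8, 347.1], [330.7, 347.0]]
med/large [[295.8, 354.7], [301.5, 354.7], [324.7, 354.8], [330.5, 354.7]]
large rear [[296.0, 362.1], [301.7, 362.2], [324.6, 362.2], [330.3, 362.2]]
cols 301 327 345
321 [77, 76, 52, 30, 28, 39, 67, 69, 71, 107, 120, 116, 132, 137, 116, 83, 80, 69, 68, 66, 40, 26, 25, 41]
323 [78, 74, 42, 29, 29, 40, 68, 68, 68, 84, 94, 115, 132, 135, 116, 83, 86, 71, 67, 69, 45, 24, 26, 37]
325 [77, 74, 40, 26, 30, 45, 66, 68, 66, 79, 87, 114, 132, 137, 116, 85, 77, 68, 68, 65, 42, 26, 29, 35]
327 [77, 71, 37, 28, 29, 46, 65, 67, 68, 77, 87, 113, 132, 137, 114, 82, 76, 67, 71, 66, 45, 24, 28, 32]
329 [77, 68, 33, 25, 30, 48, 68, 67, 66, 75, 88, 113, 130, 136, 117, 83, 76, 67, 68, 67, 48, 28, 24, 32]
331 [76, 62, 32, 27, 27, 49, 68, 64, 68, 70, 79, 112, 132, 136, 116, 79, 71, 70, 66, 69, 57, 23, 21, 28]
333 [75, 62, 26, 24, 25, 54, 69, 68, 64, 68, 68, 83, 99, 97, 82, 68,
[... 1800 characters left out ...]
4, 56, 56, 55, 55, 53, 56, 56, 53, 57, 56, 52, 55, 54, 55, 56, 55, 52, 39, 41, 39, 39, 42, 42]
369 [53, 55, 54, 53, 56, 54, 53, 55, 49, 47, 50, 54, 56, 53, 54, 53, 55, 46, 42, 40, 39, 41, 44, 41]
371 [65, 63, 64, 62, 63, 63, 66, 64, 64, 64, 61, 57, 53, 56, 63, 63, 64, 51, 46, 41, 43, 43, 44, 45]
373 [63, 66, 62, 65, 67, 64, 65, 63, 65, 66, 65, 64, 53, 46, 45, 48, 54, 44, 44, 43, 43, 42, 45, 43]
375 [68, 66, 70, 67, 66, 67, 68, 68, 67, 67, 68, 65, 50, 44, 45, 46, 44, 45, 42, 47, 43, 43, 45, 41]
377 [69, 67, 59, 63, 64, 65, 67, 70, 71, 68, 71, 63, 50, 46, 45, 45, 44, 47, 46, 46, 47, 45, 47, 45]
379 [72, 72, 53, 46, 47, 51, 51, 67, 69, 73, 71, 60, 44, 46, 44, 43, 43, 45, 46, 45, 47, 46, 42, 46]
```

```bash
python3 - <<'E'
from h import *
rel();print(robot.finish_job())
E
```

```text
t 39.87 tcp in hook (a,b,u) [-33.1  -0.   99. ] F hook [ 0.49 -0.12  0.81] op 13.8
the job is handed in; nothing more can be done
None
```

All three scoops are on the storage hook, nested, and the job is handed in at about 40 s of the 72 s allowed. The hand-in gives no verdict.

- **Pushes:** I pushed the large scoop back to the stop, then hung the medium and small scoops in front of it and pressed each home. The forces read at the wrist along the bar were about 5.5–6.5 N each. The three pushes ended at 62.1, 54.1 and 45.8 mm along the bar, against 8 mm per handle, so each scoop is home to about 0.3 mm.
- **Final check:** with the gripper clear, the wrist camera showed the three handle tops as one continuous stack. The front edge was at row 339.5 (expected 339.1), with faint brightness changes near the two expected seams and no gap. This was read from pixel values, because I had used all 12 picture views. I did not re-check the spatula or the other bench things by picture; the arm never went down near them and I felt no unexpected contact.
- **What disagreed:** the real fingertips are about 22 mm behind the reported tool point, not 14 mm ahead of it. My first push therefore passed over the large handle without touching it. I corrected for this before every later move.
- **Odd readings:** one force reading during the last push was low (0.8 N), and the next were 5–6 N. The small scoop's peg was also about 3.5 mm to the side of my estimate; the close look corrected most of that before I gripped it.

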